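# Lock the portafilter in and start the warm-up flush

### The arm

A 7-joint arm with a two-finger parallel gripper is mounted at the origin on the work surface. World frame = base frame: x ahead of the robot, y to its left, z up, the work surface at z = 0. Lengths are in m, angles in rad, forces in N, time in s.
With the tool pointing down it reaches from about 0.4 to 0.85 m from the base axis. Payload 4.5 kg.
Tool frame: the origin (TCP) lies on the centre line of the jaws, within the pads' length; the fingertips stand ahead of it and the grasp point (between the pads) lies 3 mm ahead of it (r.finger_overhang is the z of the fingertips in the tool frame, in m); z points along the fingers, y is the direction in which the jaws open and shut (so a half turn about z gives the same grasp; the last joint's range is limited). The gripper opens to 88 mm and grips with 3 to 60 N. Pads are 18 mm wide; open, the fingers measure 123 mm over their backs; the gripper's body (75 mm by 187 mm) begins 45 mm behind the grasp point.
Start: joints at [-1.148, 0.689, -0.195, 1.565, 0.157, 0.902, -0.215], TCP at [0.237, 0.578, 0.261] pointing down, gripper open.
Joint ranges: [-3.01, 3.01], [-0.46, 2.08], [-1.47, 1.51], [0.13, 2.56], [-1, 4.14], [0.04, 2.09], [-2.66, 2.66]. Speed limits (rad/s): [2.57, 2.57, 3.14, 3.14, 3.14, 3.14, 3.14].

### API

Orientations are given as a unit quaternion [x, y, z, w].
In Python, from plant import get_state, snapshot, camera_model, workorder, boxes_of, mark_of, r gives the robot as it stands.
- The arm moves only by the tool jog_arm, never from a script. Its argument "rows" is a list of rows, each a list of 2 entries, a list of its own where there are three numbers: the shift along the tool's x, y, z normalised to -1 to 1, where 1 is 75 cm, then the turn about the tool's z normalised to -1 to 1, where 1 is 2 rad. A call has 1 to 20 rows; each row is the pose to reach, as a shift and turn from the pose commanded when the call began, along the tool's axes at that moment; what a row does not reach only later rows make up. A row lasts 1/12 s, in which the tool goes at most 41.7 mm and 7.16 degrees, less where a joint would pass 70% of its speed; a pose out of reach is approached as far as the arm can. A call with a number of a shift or a turn outside -1 to 1 is refused whole. A call with a gripper value outside its range is refused whole. "gripper" is the finger opening in mm, from 0 to 88.1, set as the call begins (left out, the last holds). The fingers move at their own pace and stop on an object; "newtons" is the grip in N (left out, the last holds). Time passes only in rows, so rows that repeat a pose let the fingers close. It gives the time, the measured TCP pose, the force and the opening at its end, in the units of the state.
- get_state(): the state, without advancing time (a new reading comes with each control period).
- snapshot(name): name is "scene" or "top" or "wrist"; returns the picture (384x512x3 uint8, red, green, blue); there is no depth.
- camera_model(name): a dict with "mtx" (3x3 intrinsics, pixels), "k1" (the pictures are not rectified: a ray, as slopes to the right and down, at radius r is drawn at 1 + k1 r^2 times it, then the intrinsics apply), "extrinsics" (4x4, takes a point from camera to world coordinates); the wrist camera has in their place "T_tool_cam" (4x4, takes a point from camera to tool coordinates, whose origin is the TCP and whose axes are the flange's). Camera axes: x right, y up, looking along -z (the intrinsics and any distortion apply to the point x, -y, -z); pixel columns grow to the right and rows downward; lengths in m; the calibration is good to about 2 mm. A picture is of the moment at which its call begins: read the wrist's pose just before it. camera_model takes no time and is no camera call.
- workorder.finish_job(): hands the job in, once; it reports no verdict.
Trained networks look in the newest picture that a camera, given by its name, has taken for a name from the list of things; names that differ only in an ending like _2 or _b are one class to them, and where a whole thing is asked for, a point or a joint stands for the part that bears it (a point fixed in the world has none). Each returns a list of dicts, best first, with "p" (0 to 1); they miss things now and then, are a little off and sometimes report something else, mostly with a low value. They report only what shows in the picture. A call takes as long as a camera call.
- boxes_of(thing, camera): "rect" ([left, top, right, bottom] in pixels, round what is visible of it).
- mark_of(thing, camera): "pixel" ([row, column] in pixels: a listed point, or the origin of a listed thing).
The state is a dict: "clock": time; "q": joint angles; "qd": joint speeds; "joint_torque": joint torques, N m; "tool_pos": TCP position; "eef_rot": TCP orientation; "contact_force": force on the tool from outside, world axes, zero at the start; "moment": the same for the moment, N m; "opening": opening from 0.0 (shut) to 1.0 (fully open).
Only numpy, scipy, OpenCV 4.12 (cv2) and the standard library are available. Lean on these libraries where they do the work, as an engineer would, in place of code of your own. Each camera call takes 0.05 s, during which the arm holds its last target.

### The job

Get the espresso machine ready: take the empty portafilter from the tamping stand, offer it up into the group head from below and turn it until its lugs lock and the handle points straight out from the machine's front, then let go. Then swing the brew paddle on top of the group all the way across to its other stop to start the warm-up flush. Leave the milk jug and the tamper where they stand.

Things in the scene. Friction and masses are not known exactly. Their poses are not given: they have to be found in the camera images.
- machine: Fixed steel espresso machine. Origin: on the table, straight under the upright axis of the group head (round head, 103 mm across, that juts out of the front). z up; -x is where the front faces; +y is the LEFT for a person standing before the front. Bayonet: lugs enter with the handle 45 degrees LEFT of straight out, i.e. along (-x,+y); turn anticlockwise seen from above to straight out (-x).
- group_mouth (a point): Centre of the mouth in the group's underside, 154 mm above the table; axes as the machine's. Mouth 72 mm across; flange 8 mm thick around it with two opposite slots, 26 mm wide, for the lugs (about 6 degrees of play). Over the flange the lugs climb 3 mm on ramps while turning (5 to 10 N at the handle's middle); handle straight out after 45 degrees, hard stop about 6 degrees further.
- group_seat (a point): On the group's axis, 176 mm above the table: where the centre of the portafilter's rim sits when locked. A sprung rubber gasket hangs 1.5 mm lower: the rising rim meets it with about 5 N, 5 N more per mm. Pressed lightly against it (the bowl droops: go by force, not height) the lugs are clear of the flange and can be turned, the rim rising about 2 mm more.
- panel (a point): Middle of the front panel's upper edge, 70 mm behind the group's axis, 295 mm above the table; panel 250 mm wide. The cups on top stand at least 100 mm further back. The drip tray in front reaches 95 mm beyond the group's axis, 110 mm to each side, 42 mm up. A steam knob and a thin wand stand up to 35 mm proud of the panel, about 100 mm to the left.
- pf_handle (a point): Centre of the portafilter's black handle (half-way up and along): rounded bar 110 mm long, 28 wide, 24 high. Axes: +x along the handle away from the bowl, z up out of the bowl. Bowl's axis 118 mm from here towards -x. Steel, 0.34 to 0.50 kg, balance point 31 mm from the bowl's axis: gripped, the bowl droops 1 to 3 degrees (2 to 6 mm). Starts level in the stand; lifts straight out, 60 mm clears it.
- pf_rim (a point): Centre of the upper rim of the portafilter's bowl, on the bowl's axis, 118 mm along -x and 32 mm above pf_handle; same axes. The bowl is 65 mm across (62 at the rim) and 40 mm high; the double spout below reaches 66 mm under the rim.
- pf_lugs (a point): On the bowl's axis at the level of the two lugs, 10.5 mm under the rim. The lugs stick out to +y and -y (square to the handle), 83 mm over both, each 18 mm wide and 7 mm thick.
- stand_top (a point): Fixed wooden tamping stand, 118 x 134 mm, 75 mm high, that holds the portafilter by its lugs and neck; this point is the centre of its top, on the bowl's axis. The handle sticks out over its open +x side.
- paddle (a joint): Brew paddle on top of the group, on the group's upright axis. Starts parked at 0 to 0.1: 75 degrees to the RIGHT of straight out (seen from before the front). Grows to 1.57 as it swings clockwise seen from above, over the front, to its other stop 15 degrees LEFT of straight out. Stays where left; about 1 N moves it.
- paddle_grip (a point): Point in the paddle's black end, 75 mm from the group's axis, 250 mm above the table; +x points outward along the paddle, z up. The end is a level round bar, 19 mm thick, from 45 to 90 mm off the axis. Below it is free space down to the portafilter's handle.
- jug: Steel milk jug, 80 mm across and 92 mm high, a bystander; origin at the centre of its underside.
- tamper: Dark steel tamper, 56 mm across and 85 mm high, a bystander; origin at the centre of its underside.

How it is judged:
By the outcome, as a careful person would: the job done as asked, in the order asked, and still so for the second after the job is handed in, with the robot touching nothing.
It also fails if it takes over 58 s, if anything falls off the work surface, if the arm or the gripper's body presses on something with over 40 N, if the wrist force passes 120 N, or if a joint passes its speed limit or range.

## Working session

There is one attempt and no reset: what is moved stays moved. The work goes in short steps, Python scripts to look and compute and a tool call to move; the robot and the scene stay as the last step left them, time stands still between calls to the robot, and variables do not carry over. Pictures are saved under pics/ and viewed, and the job is handed in when it is done.

Besides the shell and the picture viewer there is one more tool, called after "Call:" as a command line: name --argument value ..., lists and objects as JSON in quotes. jog_arm: Moves the arm, as the interface text tells. Scaled input: -1 to 1 covers 75 cm each way for a shift and 2 rad each way for a turn. Its arguments: {"type":"object","properties":{"rows":{"type":"array"},"gripper":{"type":"number"},"newtons":{"type":"number"}},"required":["rows"]}

```bash
ls; mkdir -p pics; python3 - <<'E'
from plant import *
import cv2
print(get_state()); print(r.finger_overhang)
for n in ["scene","top","wrist"]:
    im=snapshot(n); cv2.imwrite(f"pics/{n}0.png",im[:,:,::-1]); print(n,camera_model(n))
    for t in ["machine","group_mouth","group_seat","panel","pf_handle","pf_rim","stand_top","paddle","paddle_grip","jug","tamper"]:
        try: print(t,[(round(a["p"],2),[round(float(v)) for v in a["pixel"]]) for a in mark_of(t,n)[:2]],)
        except Exception as e: print(t,e)
print(get_state()["clock"])
E
```

```text
pics
{'clock': 0.0, 'q': array([-1.14821042,  0.6899844 , -0.19452112,  1.56632832,  0.15733401,
        0.90247316, -0.21511762]), 'qd': array([-0.00010128, -0.00143398, -0.00020752,  0.00049399, -0.00057557,
       -0.00041306, -0.00025336]), 'joint_torque': array([ 5.41401587e-04, -5.27567732e+01, -1.26691528e+00, -1.53427005e+01,
       -5.26297709e-02,  6.57234457e-03,  1.84947417e-04]), 'tool_pos': array([0.23674248, 0.57780378, 0.2599141 ]), 'eef_rot': array([ 1.93126015e-01,  9.81173550e-01, -8.93218492e-04, -1.00333062e-04]), 'contact_force': array([0.24749121, 0.15653675, 0.33686411]), 'moment': array([ 0.02321242, -0.02419246, -0.01380419]), 'opening': 0.9998406730712092}
0.022
scene {'mtx': array([[462.81285075,   0.        , 256.35255394],
       [  0.        , 462.81285075, 197.77832895],
       [  0.        ,   0.        ,   1.        ]]), 'k1': -0.11529347964118529, 'extrinsics': array([[-0.44140961, -0.65417023,  0.61418146,  1.33352445],
       [ 0.89729961, -0.31927579,  0.30482188,  0.3603493 ],
       [-0.00331213,  0.68565609,  0.7279181 ,  1.09996919],
       [
[... 1526 characters left out ...]
48, 189.87240843],
       [  0.        ,   0.        ,   1.        ]]), 'k1': 0.0038428522334544527, 'T_tool_cam': array([[-3.30173908e-04,  9.53629385e-01,  3.00983201e-01,
         7.81904180e-02],
       [ 9.99999831e-01,  1.70859715e-04,  5.55635686e-04,
         1.25583914e-03],
       [ 4.78444613e-04,  3.00983334e-01, -9.53629280e-01,
        -1.23589900e-01],
       [ 0.00000000e+00,  0.00000000e+00,  0.00000000e+00,
         1.00000000e+00]])}
machine []
group_mouth []
group_seat []
panel []
pf_handle []
pf_rim []
stand_top []
paddle it knows: group_mouth, group_seat, jug, machine, paddle_grip, panel, pf_handle, pf_lugs, pf_rim, stand_top, tamper
paddle_grip []
jug []
tamper []
1.65
```

View pics/scene0.png

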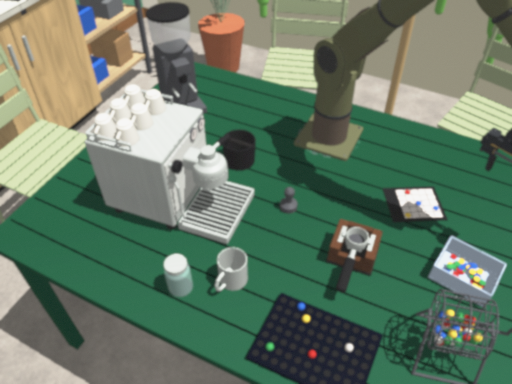

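View pics/top0.png

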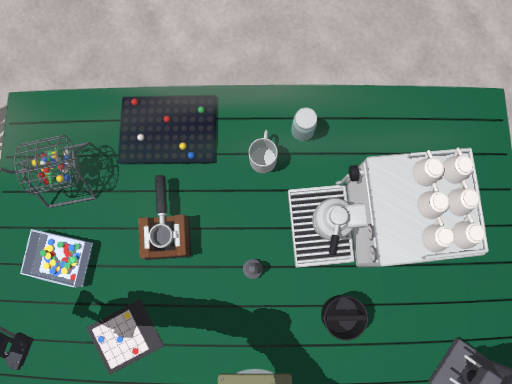

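```bash
cat > h.py <<'E'
from plant import *
import numpy as np, cv2
from scipy.spatial.transform import Rotation as R
from scipy.optimize import least_squares
def T_of(name,st=None):
    m=camera_model(name)
    if name!="wrist": return m,m["extrinsics"]
    T=np.eye(4);T[:3,:3]=R.from_quat(st["eef_rot"]).as_matrix();T[:3,3]=st["tool_pos"]
    return m,T@m["T_tool_cam"]
def proj(P,name,st=None):
    m,T=T_of(name,st); p=(np.atleast_2d(P)-T[:3,3])@T[:3,:3]
    s=np.c_[p[:,0]/-p[:,2],-p[:,1]/-p[:,2]]; s=s*(1+m["k1"]*(s**2).sum(1,keepdims=True))
    return np.c_[s[:,0]*m["mtx"][0,0]+m["mtx"][0,2],s[:,1]*m["mtx"][1,1]+m["mtx"][1,2]] # col,row
def ray(px,name,st=None): # px=(col,row)
    m,T=T_of(name,st)
    d=np.array([(px[0]-m["mtx"][0,2])/m["mtx"][0,0],(px[1]-m["mtx"][1,2])/m["mtx"][1,1]]);s=d.copy()
    for _ in range(20): s=d/(1+m["k1"]*(s@s))
    v=T[:3,:3]@np.array([s[0],-s[1],-1]); return T[:3,3],v
def atz(px,z,name,st=None):
    o,v=ray(px,name,st); return o+v*(z-o[2])/v[2]
def tri(obs): # list of (px,name,st)
    A=np.zeros((3,3));b=np.zeros(3)
    for px,n,st in obs:
        o,v=ray(px,n,st);v=v/np.linalg.norm(v);M=np.eye(3)-np.outer(v,v);A+=M;b+=M@o
    return np.linalg.solve(A,b)
E
python3 - <<'E'
from h import *
S=dict(group_mouth=(177,209),group_seat=(174,209),panel=(133,181),pf_handle=(272,348),pf_rim=(236,356),stand_top=(235,357),paddle_grip=(136,223),jug=(278,235),tamper=(208,290))
Tp=dict(group_mouth=(220,334),group_seat=(219,332),panel=(209,368),pf_handle=(197,160),pf_rim=(236,160),stand_top=(238,163),paddle_grip=(252,332),jug=(160,262),tamper=(270,249))
Z=dict(group_mouth=.154,group_seat=.176,panel=.295,pf_handle=.06,pf_rim=.09,stand_top=.075,paddle_grip=.25,jug=0,tamper=0)
for k in S:
    a=S[k][::-1];b=Tp[k][::-1]
    print(k,tri([(a,"scene",None),(b,"top",None)]).round(3),atz(a,Z[k],"scene").round(3),atz(b,Z[k],"top").round(3))
E
```

```text
group_mouth [ 0.515 -0.205  0.147] [ 0.521 -0.198  0.154] [ 0.516 -0.206  0.154]
group_seat [ 0.517 -0.199  0.162] [ 0.529 -0.191  0.176] [ 0.516 -0.197  0.176]
panel [ 0.527 -0.264  0.298] [ 0.525 -0.273  0.295] [ 0.525 -0.26   0.295]
pf_handle [0.592 0.265 0.055] [0.594 0.268 0.06 ] [0.592 0.261 0.06 ]
pf_rim [0.482 0.252 0.08 ] [0.491 0.253 0.09 ] [0.481 0.251 0.09 ]
stand_top [0.476 0.249 0.075] [0.474 0.252 0.075] [0.477 0.246 0.075]
paddle_grip [ 0.434 -0.188  0.247] [ 0.438 -0.191  0.25 ] [ 0.432 -0.183  0.25 ]
jug [ 0.71  -0.021 -0.003] [ 0.71  -0.017  0.   ] [ 0.71  -0.024  0.   ]
tamper [ 0.391  0.014 -0.009] [0.399 0.016 0.   ] [0.391 0.015 0.   ]
```

Scene: the machine's front faces world +y. The stand is at top-view pixel (162,236) with its handle pointing along +x. The paddle is parked at the right (top-view 333,245). Next I'll move over the handle to measure it with the wrist camera.

```bash
cat >> h.py <<'E'
def plan(pos,yawdeg,grasp=False):
    st=get_state(); M=R.from_quat(st["eef_rot"]).as_matrix()
    d=M.T@(np.array(pos)-st["tool_pos"]); y0=np.degrees(np.arctan2(M[1,0],M[0,0]))
    dt=-((yawdeg-y0+180)%360-180)
    print("yaw0",y0.round(2),"shift",(d/0.75).round(4),"turn",round(np.radians(dt)/2,4),"rows",np.linalg.norm(d)/.0417,abs(dt)/7.16)
E
python3 - <<'E'
from h import *
plan((.58,.263,.2),7.5)
E
```

```text
yaw0 157.72 shift [-0.5827 -0.2157  0.081 ] turn 1.311 rows 11.2700302171747 20.981020645953873
```

Call:
jog_arm --rows '[[[-0.583,-0.216,0.08],0.98],[[-0.583,-0.216,0.08],0.98],[[-0.583,-0.216,0.08],0.98],[[-0.583,-0.216,0.08],0.98],[[-0.583,-0.216,0.08],0.98],[[-0.583,-0.216,0.08],0.98],[[-0.583,-0.216,0.08],0.98],[[-0.583,-0.216,0.08],0.98],[[-0.583,-0.216,0.08],0.98],[[-0.583,-0.216,0.08],0.98],[[-0.583,-0.216,0.08],0.98],[[-0.583,-0.216,0.08],0.98],[[-0.583,-0.216,0.08],0.98],[[-0.583,-0.216,0.08],0.98],[[-0.583,-0.216,0.08],0.98],[[-0.583,-0.216,0.08],0.98]]'

```text
clock: 2.98
tool_pos: [0.5802, 0.2629, 0.2006]
eef_rot: [0.924, 0.383, 0.0, -0.0]
contact_force: [-0.5, -0.1, -0.8]
opening: 1.002
```

Call:
jog_arm --rows '[[[0,0,0],0.33],[[0,0,0],0.33],[[0,0,0],0.33],[[0,0,0],0.33],[[0,0,0],0.33],[[0,0,0],0.33],[[0,0,0],0.33],[[0,0,0],0.33]]'

```text
clock: 3.65
tool_pos: [0.58, 0.2631, 0.2006]
eef_rot: [0.998, 0.067, -0.0, -0.0]
contact_force: [-0.7, -0.3, 0.4]
opening: 1.002
```

```bash
python3 - <<'E'
from h import *
st=get_state(); print(st["q"].round(2),st["tool_pos"].round(4),st["clock"],st["contact_force"])
im=snapshot("wrist"); cv2.imwrite("pics/w1.png",im[:,:,::-1])
for t,z in [("pf_handle",.055),("pf_rim",.087),("stand_top",.075),("pf_lugs",.077)]:
    for a in mark_of(t,"wrist")[:2]:
        print(t,round(a["p"],2),a["pixel"],atz(a["pixel"][::-1],z,"wrist",st).round(4))
print(boxes_of("pf_handle","wrist")[:1])
plan((.592,.265,.1),7.5)
E
```

```text
[-0.75  0.83  0.49  1.61 -0.49  0.83 -1.5 ] [0.58   0.2631 0.2006] 3.65 [-0.67967439 -0.30899168  0.35617541]
pf_handle 0.95 [160.6, 260.6] [0.6027 0.2626 0.055 ]
pf_rim 0.64 [290.2, 255.7] [0.4829 0.251  0.087 ]
pf_lugs 0.68 [283.4, 252.8] [0.4831 0.254  0.077 ]
[{'rect': [213.2, 102.2, 296.1, 293.0], 'p': 0.8}]
yaw0 7.62 shift [ 0.016  -0.0009  0.1344] turn 0.0011 rows 2.4342598468840357 0.017382439717144187
```

View pics/w1.png

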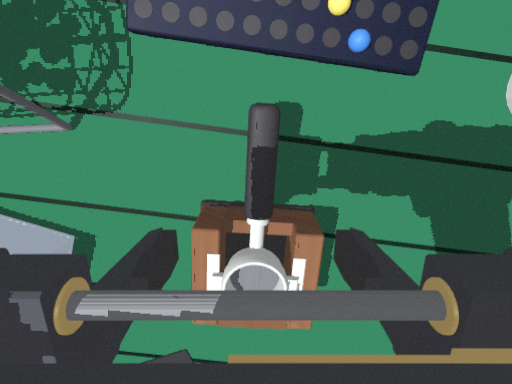

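```bash
python3 - <<'E'
from h import *
st=get_state()
im=cv2.imread("pics/w1.png").astype(int)
m=((im.max(2)<75)&((im[:,:,1]-im[:,:,2])<18)).astype(np.uint8); m[:95]=0;m[225:]=0;m[:,:235]=0;m[:,295:]=0
n,l,s,c=cv2.connectedComponentsWithStats(m);k=1+np.argmax(s[1:,4]);ys,xs=np.where(l==k)
print(s[k],c[k]); 
# width-centre per row, inner & outer
for r_ in (112,130,150,170,190,205,212):
    x=xs[ys==r_]; print(r_,x.min(),x.max())
for z in (.055,.067):
  P=[atz((xs[ys==r_].min()/2+xs[ys==r_].max()/2,r_),z,"wrist",st) for r_ in (115,205)]
  d=P[0]-P[1];print(z,P,np.degrees(np.arctan2(d[1],d[0])))
  print("ends",atz((264,ys.min()),z,"wrist",st),atz((259,ys.max()),z,"wrist",st))
a=atz((244.5+2,190),.055,"wrist",st)
E
python3 - <<'E'
# scene/top re-measure averaged
from h import *
for n in("scene","top"):
    snapshot(n); b=boxes_of("pf_handle",n)[:1]; print(n,b)
    for t in("pf_handle","pf_rim"): print(t,[(round(a["p"],2),a["pixel"]) for a in mark_of(t,n)[:1]])
E
```

```text
[ 235  103   60  117 2494] [263.97193264 171.94707298]
112 249 279
130 248 278
150 247 276
170 247 275
190 246 273
205 235 294
212 244 272
0.055 [array([0.64468993, 0.26488262, 0.055     ]), array([0.55911689, 0.25220125, 0.055     ])] 8.429513305282963
ends [0.65494278 0.26634245 0.055     ] [0.54350317 0.25556597 0.055     ]
0.067 [array([0.64527339, 0.2652987 , 0.067     ]), array([0.56351226, 0.25318222, 0.067     ])] 8.429513305282976
ends [0.65506953 0.2666935  0.067     ] [0.54859406 0.25639706 0.067     ]
scene [{'rect': [338.4, 226.7, 371.9, 291.1], 'p': 0.64}]
pf_handle [(0.77, [272.0, 345.9])]
pf_rim [(0.56, [233.9, 356.2])]
top [{'rect': [146.3, 180.0, 176.9, 250.2], 'p': 0.83}]
pf_handle [(0.9, [198.0, 158.1])]
pf_rim [(0.85, [233.6, 162.1])]
```

```bash
python3 - <<'E'
from h import *
st=get_state()
P=np.array([atz(p,.06,"wrist",st) for p in [(264.5,112),(263.5,130),(262,150),(261.5,170),(260,190),(258.5,212)]])
f=np.polyfit(P[:,0],P[:,1],1);print(np.degrees(np.arctan(f[0])),np.polyval(f,.600),np.polyval(f,.4825))
yaw=np.degrees(np.arctan(f[0]))
plan((.600,.2605,.058),5.3)
E
```

```text
4.637690083096211 0.26108039472397204 0.25154877132106074
yaw0 7.61 shift [0.0259 0.0065 0.1903] turn 0.0202 rows 3.4558680516243716 0.32262248045526337
```

Call:
jog_arm --rows '[[[0.026,0.006,0.05],0.024],[[0.026,0.006,0.09],0.024],[[0.026,0.006,0.13],0.024],[[0.026,0.006,0.165],0.024],[[0.026,0.006,0.19],0.024],[[0.026,0.006,0.19],0.024],[[0.026,0.006,0.19],0.024]]' --gripper 70

```text
clock: 4.93
tool_pos: [0.5996, 0.2606, 0.0576]
eef_rot: [0.999, 0.042, -0.001, 0.0]
contact_force: [0.5, 1.2, 1.4]
opening: 0.79
```

```bash
python3 - <<'E'
from h import *
st=get_state(); print(st["tool_pos"].round(4),st["clock"],st["contact_force"],st["opening"])
im=snapshot("wrist"); cv2.imwrite("pics/w2.png",im[:,:,::-1])
im=snapshot("scene"); cv2.imwrite("pics/s2.png",cv2.resize(im[200:310,290:420,::-1],None,fx=5,fy=5))
E
```

```text
[0.5996 0.2606 0.0576] 4.9333 [0.4770303  1.23192536 1.38866985] 0.7899790401335266
```

View pics/w2.png

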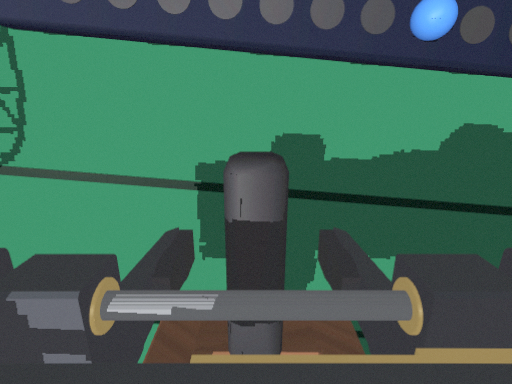

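View pics/s2.png

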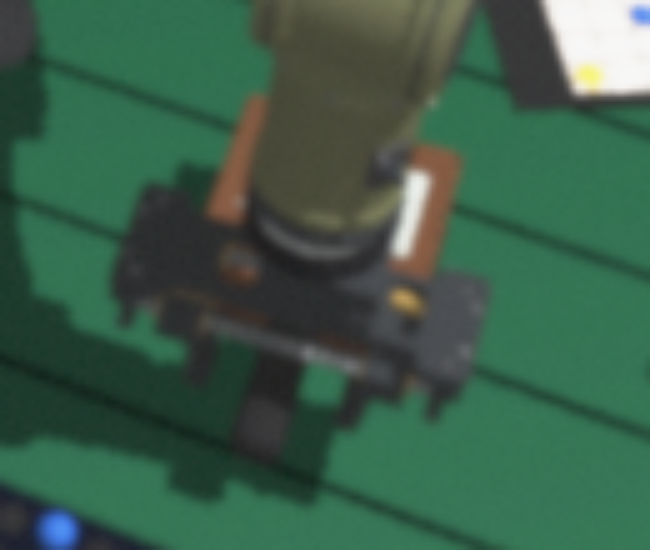

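The handle sits centred between the fingers (columns 225–288, finger midline about 257). Closing now.

Call:
jog_arm --rows '[[[0,0,0],0],[[0,0,0],0],[[0,0,0],0],[[0,0,0],0],[[0,0,0],0],[[0,0,0],0],[[0,0,0],0],[[0,0,0],0]]' --gripper 10 --newtons 60

```text
clock: 5.7
tool_pos: [0.6, 0.2609, 0.0582]
eef_rot: [0.999, 0.042, -0.0, -0.0]
contact_force: [0.2, 0.8, 0.3]
opening: 0.311
```

Call:
jog_arm --rows '[[[0,0,-0.02],0],[[0,0,-0.05],0],[[0,0,-0.09],0],[[0,0,-0.13],0],[[0,0,-0.17],0],[[0,0,-0.2],0],[[0,0,-0.2],0]]'

```text
clock: 6.28
tool_pos: [0.6031, 0.261, 0.2141]
eef_rot: [0.999, 0.042, 0.005, -0.001]
contact_force: [0.3, -0.9, -4.1]
opening: 0.309
```

```bash
python3 - <<'E'
from h import *
st=get_state(); print(st["q"].round(2),st["tool_pos"].round(4),st["clock"],st["contact_force"],st["moment"],st["opening"])
im=snapshot("wrist"); cv2.imwrite("pics/w3.png",im[:,:,::-1])
for t in("pf_handle","pf_rim"): print(t,[(round(a["p"],2),a["pixel"]) for a in mark_of(t,"wrist")[:1]])
im=snapshot("scene"); cv2.imwrite("pics/s3.png",cv2.resize(im[150:310,270:430,::-1],None,fx=3.5,fy=3.5))
E
```

```text
[-0.74  0.84  0.52  1.54 -0.5   0.89 -1.54] [0.6031 0.261  0.2141] 6.2833 [ 0.31306622 -0.9359915  -4.10738201] [ 0.02144729 -0.33581601 -0.03179157] 0.3088523799054926
pf_handle [(0.89, [262.5, 255.1])]
pf_rim [(0.4, [264.7, 256.1])]
```

View pics/w3.png

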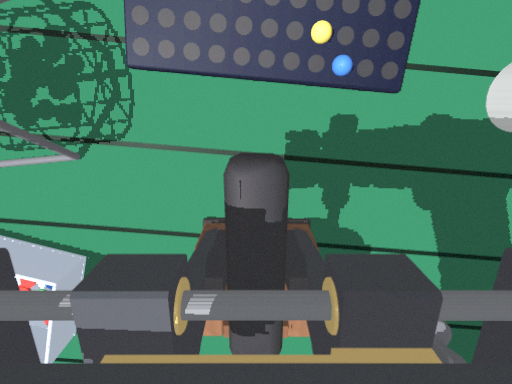

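View pics/s3.png

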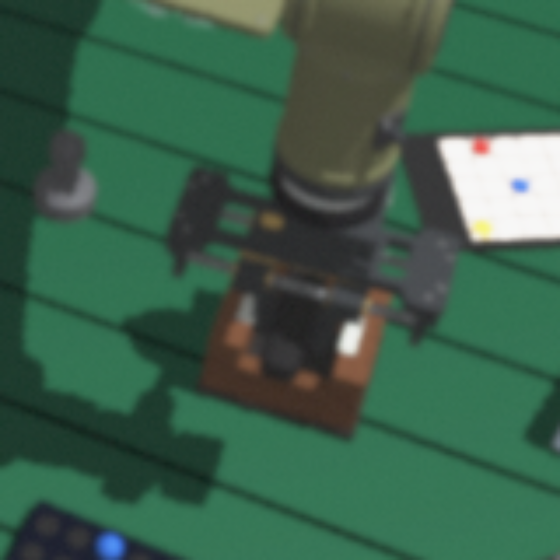

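```bash
python3 - <<'E'
import cv2
im=cv2.imread("pics/top0.png"); cv2.imwrite("pics/topz.png",cv2.resize(im[155:275,280:390],None,fx=5,fy=5,interpolation=cv2.INTER_CUBIC))
im=cv2.imread("pics/scene0.png"); cv2.imwrite("pics/scenez.png",cv2.resize(im[90:245,80:265],None,fx=4,fy=4,interpolation=cv2.INTER_CUBIC)[:600])
E
```

```text
(no output)
```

View pics/topz.png

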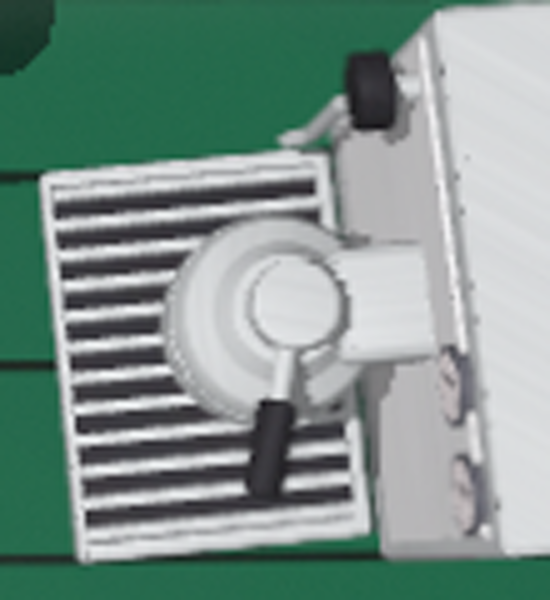

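View pics/scenez.png

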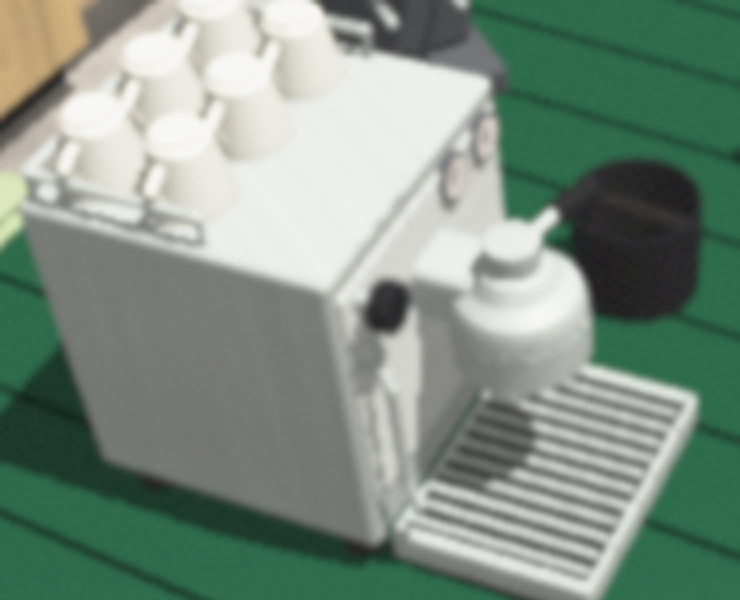

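```bash
cat > fit.py <<'E'
from h import *
# machine-frame pts (x,y,z), cam, px(col,row)
O=[((-.095,.110,.042),"top",(288.6,190.0)),((-.095,-.110,.042),"top",(296.0,267.4)),
((.07,.125,.295),"top",(367.4,157.4)),((.07,-.125,.295),"top",(381,265)),
((-.095,-.110,.042),"scene",(254.2,188.7)),((-.095,.110,.042),"scene",(228,236.5)),
((.07,.125,.295),"scene",(163,163.3)),((.07,-.125,.295),"scene",(203,110)),
((0,0,.154),"top",(334,220)),((0,0,.176),"top",(332,219)),((0,0,.154),"scene",(209,177)),((0,0,.176),"scene",(209,174))]
def W(p,v):
    c,s=np.cos(v[2]),np.sin(v[2]); return np.array([v[0]+c*p[0]-s*p[1],v[1]+s*p[0]+c*p[1],p[2]])
def res(v): return np.concatenate([(proj(W(p,v),n)[0]-np.array(px)) for p,n,px in O])
if __name__=="__main__":
    s=least_squares(res,[.516,-.2,np.radians(-86)],loss="soft_l1");v=s.x
    print(v[:2],np.degrees(v[2]));print(res(v).reshape(-1,2).round(1))
    for n in("top","scene"):
        P=np.array([o[0] for o in O if o[1]==n]); 
        idx=[i for i,o in enumerate(O) if o[1]==n]
        s=least_squares(lambda v:res(v).reshape(-1,2)[idx].ravel(),v,loss="soft_l1");print(n,s.x[:2],np.degrees(s.x[2]))
    st=get_state()
    print("handle end tool frame:",end="")
    for z in (-.009,.003):
        m=camera_model("wrist");o,vv=ray((257,153),"wrist",st);M=R.from_quat(st["eef_rot"]).as_matrix()
        o=M.T@(o-st["tool_pos"]);vv=M.T@vv;print((o+vv*(z-o[2])/vv[2]).round(4))
E
python3 fit.py
```

```text
[ 0.51637539 -0.19869736] -84.2211062419935
[[-1.8 -1.1]
 [-0.1  0. ]
 [-3.7 -1.9]
 [-1.4  0.9]
 [-1.  -3. ]
 [-1.4 -0.5]
 [-2.  -1.5]
 [-1.  -1.9]
 [-2.7 -0.2]
 [ 0.7 -0.2]
 [ 0.6 -1.1]
 [-0.  -3.5]]
top [ 0.51516453 -0.20295794] -85.0963835166871
scene [ 0.52149511 -0.19272897] -84.10763466949614
handle end tool frame:[ 0.0577 -0.0006 -0.009 ]
[ 0.0555 -0.0006  0.003 ]
```

```bash
python3 - <<'E'
from h import *
plan((.461,-.146,.38),-45)
E
```

```text
yaw0 4.87 shift [-0.2296  0.525  -0.2305] turn 0.4352 rows 11.108446498189998 6.964598640662911
```

Call:
jog_arm --rows '[[[-0.02,0.03,-0.05],0.03],[[-0.04,0.08,-0.1],0.06],[[-0.06,0.13,-0.14],0.1],[[-0.08,0.18,-0.17],0.15],[[-0.1,0.23,-0.2],0.2],[[-0.13,0.28,-0.22],0.25],[[-0.15,0.33,-0.23],0.3],[[-0.17,0.38,-0.23],0.35],[[-0.19,0.43,-0.23],0.39],[[-0.21,0.475,-0.23],0.42],[[-0.225,0.51,-0.23],0.435],[[-0.23,0.525,-0.23],0.435],[[-0.23,0.525,-0.23],0.435],[[-0.23,0.525,-0.23],0.435]]'

```text
clock: 7.65
tool_pos: [0.4602, -0.1474, 0.3796]
eef_rot: [0.923, -0.385, -0.001, 0.0]
contact_force: [-0.7, 1.3, -3.6]
opening: 0.31
```

```bash
python3 - <<'E'
from h import *
st=get_state(); print(st["q"].round(2),st["tool_pos"].round(4),st["clock"],st["contact_force"],st["moment"],st["opening"])
im=snapshot("wrist"); cv2.imwrite("pics/w4.png",im[:,:,::-1]);np.save("w4.npy",{k:np.array(x) for k,x in st.items()},allow_pickle=True)
for t,z in("group_mouth",.154),("group_seat",.176),("paddle_grip",.25),("panel",.295): print(t,[(round(a["p"],2),a["pixel"],atz(a["pixel"][::-1],z,"wrist",st).round(4)) for a in mark_of(t,"wrist")[:1]])
print(proj([.516,-.2,.2],"wrist",st))
E
```

```text
[-0.35  0.47  0.89  1.83 -0.42  1.04 -1.65] [ 0.4602 -0.1474  0.3796] 7.65 [-0.67082731  1.28432898 -3.63119171] [-0.11037823 -0.14443386 -0.00364614] 0.3103663293470051
group_mouth []
group_seat []
paddle_grip [(0.69, [169.4, 296.8], array([ 0.4462, -0.1845,  0.25  ]))]
panel [(0.58, [12.4, 323.7], array([ 0.5211, -0.2685,  0.295 ]))]
[[253.78294578  98.88657106]]
```

View pics/w4.png

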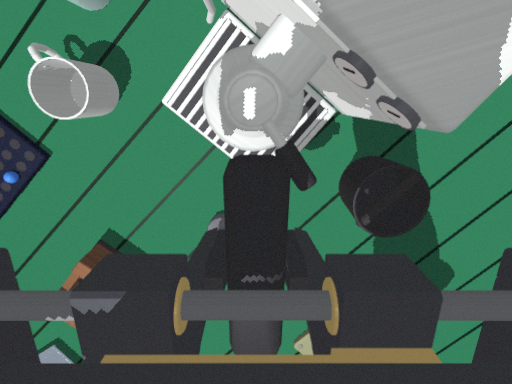

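```bash
python3 - <<'E'
import cv2
im=cv2.imread("pics/w4.png"); cv2.imwrite("pics/w4z.png",cv2.resize(im[0:165,160:370],None,fx=3.6,fy=3.6,interpolation=cv2.INTER_CUBIC))
E
```

```text
(no output)
```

View pics/w4z.png

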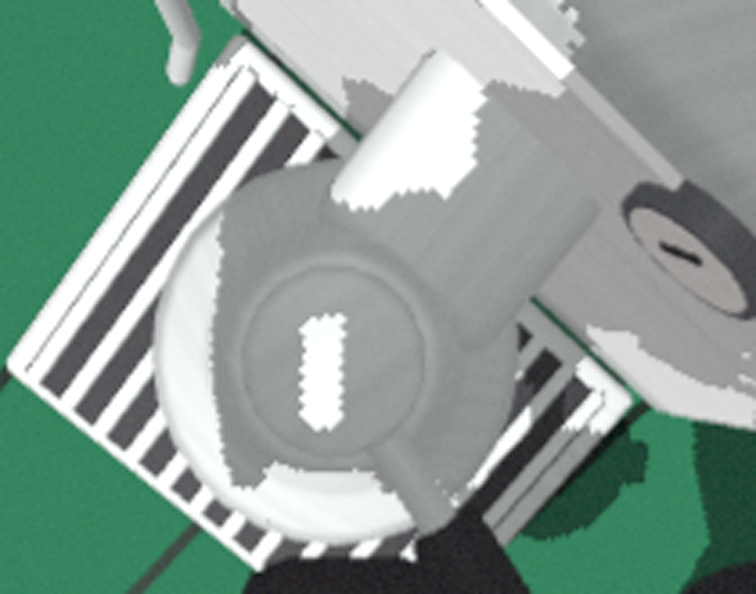

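```bash
python3 - <<'E'
from h import *
st=np.load("w4.npy",allow_pickle=True).item()
f=lambda x,y:(x/3.6+160,y/3.6)
g=lambda x,y,z:atz(f(x,y),z,"wrist",st)
print("hub",g(333,359,.262),"dome",g(336.5,352,.2))
a,b=g(8,362,.042),g(240,40,.042);d=a-b;print("corner",a,"side edge dir",np.degrees(np.arctan2(d[1],d[0])))
e=g(265,570,.042);d=a-e;print("front edge normal",np.degrees(np.arctan2(d[1],d[0]))+90)
# back edge of tray
p,q=g(240,40,.042),g(635,400,.042);d=p-q;print("back",np.degrees(np.arctan2(d[1],d[0]))+90)
# panel top edge
p,q=g(485,0,.295),g(683,187,.295);d=p-q;print("panel",p,q,np.degrees(np.arctan2(d[1],d[0]))+90)
# axis from corner
th=np.radians(95); fr=np.array([np.cos(th),np.sin(th)]);lf=np.array([fr[1],-fr[0]])
print("axis from corner",a[:2]-.095*fr-.11*lf)
print(np.degrees(np.arctan2(-.1845+.2,.4462-.516)))
E
```

```text
hub [ 0.5162216  -0.19916313  0.262     ] dome [ 0.51695986 -0.20053199  0.2       ]
corner [ 0.61322247 -0.09952116  0.042     ] side edge dir 94.28749756265361
front edge normal 94.80110455959095
back 95.4421036341079
panel [ 0.53901949 -0.26024123  0.295     ] [ 0.49186413 -0.26549521  0.295     ] 96.35759802899258
axis from corner [ 0.51192085 -0.20374679]
167.47988400490698
```

```bash
python3 - <<'E'
from h import *
st=np.load("w4.npy",allow_pickle=True).item()
tip_w=(180/3.6+160,78/3.6); tip_t=(283/5+280,140/5+155); tip_s=(400/4+80,515/4+90)
P=tri([(tip_w,"wrist",st),(tip_t,"top",None)]);print(P)
P2=tri([(tip_w,"wrist",st),(tip_t,"top",None),(tip_s,"scene",None)]);print(P2)
th=np.radians(-85);M=np.array([[np.cos(th),np.sin(th)],[-np.sin(th),np.cos(th)]])
for p in(P,P2):print("mach",M@(p[:2]-[.516,-.2]))
plan((.60,.06,.32),50)
E
```

```text
[ 0.62477457 -0.22793136  0.07694467]
[ 0.6303269  -0.23326133  0.06080895]
mach [0.03730541 0.10592627]
mach [0.04309901 0.11099294]
yaw0 -44.82 shift [-0.0615 -0.3232  0.0799] turn -0.8275 rows 6.089761366759194 13.242863732909319
```

Call:
jog_arm --rows '[[[-0.005,-0.03,0],-0.06],[[-0.015,-0.08,0],-0.12],[[-0.025,-0.13,0],-0.18],[[-0.035,-0.18,0],-0.24],[[-0.045,-0.23,0.01],-0.3],[[-0.055,-0.28,0.02],-0.36],[[-0.062,-0.31,0.04],-0.42],[[-0.062,-0.323,0.06],-0.48],[[-0.062,-0.323,0.08],-0.54],[[-0.062,-0.323,0.08],-0.6],[[-0.062,-0.323,0.08],-0.66],[[-0.062,-0.323,0.08],-0.72],[[-0.062,-0.323,0.08],-0.78],[[-0.062,-0.323,0.08],-0.82],[[-0.062,-0.323,0.08],-0.828],[[-0.062,-0.323,0.08],-0.828]]'

```text
clock: 9.23
tool_pos: [0.5997, 0.0591, 0.3203]
eef_rot: [0.907, 0.422, -0.0, -0.0]
contact_force: [0.2, 0.4, -2.8]
opening: 0.307
```

```bash
python3 - <<'E'
from h import *
st=get_state(); print(st["q"].round(2),st["clock"],st["contact_force"],st["moment"],st["opening"])
plan((.595,.05,.11),50)
plan((.5918,-.1096,.11),50)
im=snapshot("wrist"); cv2.imwrite("pics/w5.png",im[:,:,::-1])
im=snapshot("scene"); cv2.imwrite("pics/s5.png",im[:,:,::-1])
E
```

```text
[-0.36  0.61  0.34  1.58 -0.23  0.99 -0.66] 9.2333 [ 0.22402659  0.3611128  -2.84699272] [ 0.09913853 -0.04548359 -0.00676885] 0.3074172575070375
yaw0 49.89 shift [-0.0133  0.0034  0.2804] turn -0.0009 rows 5.04890842951163 0.014787191500630093
yaw0 49.89 shift [-0.1788  0.1372  0.2802] turn -0.0009 rows 6.468440340521811 0.014787191500630093
```

View pics/s5.png

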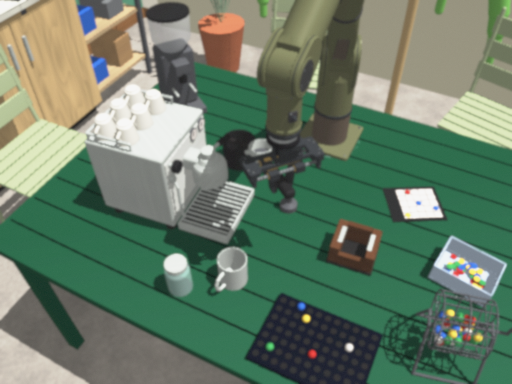

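Call:
jog_arm --rows '[[[0,0,0.03],0],[[0,0,0.075],0],[[-0.01,0,0.13],0],[[-0.013,0.003,0.18],0],[[-0.013,0.003,0.23],0],[[-0.013,0.003,0.265],0],[[-0.013,0.003,0.28],0],[[-0.03,0.015,0.28],0],[[-0.06,0.04,0.28],0],[[-0.09,0.065,0.28],0],[[-0.12,0.09,0.28],0],[[-0.145,0.11,0.28],0],[[-0.165,0.126,0.28],0],[[-0.175,0.134,0.28],0],[[-0.179,0.137,0.28],0],[[-0.179,0.137,0.28],0]]'

```text
clock: 10.67
tool_pos: [0.5924, -0.111, 0.1112]
eef_rot: [0.907, 0.421, 0.0, 0.0]
contact_force: [1.1, -0.2, -3.6]
opening: 0.313
```

```bash
python3 - <<'E'
from h import *
st=get_state(); print(st["q"].round(2),st["tool_pos"].round(4),st["clock"],st["contact_force"],st["moment"],st["opening"])
plan((.5918,-.1096,.11),50)
im=snapshot("wrist"); cv2.imwrite("pics/w6.png",im[:,:,::-1])
im=snapshot("top"); cv2.imwrite("pics/t6.png",cv2.resize(im[120:290,240:420,::-1],None,fx=3.4,fy=3.4))
im=snapshot("scene"); cv2.imwrite("pics/s6.png",cv2.resize(im[90:250,150:330,::-1],None,fx=3.7,fy=3.7))
for t in("pf_handle","pf_rim"): print(t,[(round(a["p"],2),a["pixel"]) for a in mark_of(t,"scene")[:1]])
E
```

```text
[ 0.01  0.87  0.18  1.76 -0.27  0.53 -0.35] [ 0.5924 -0.111   0.1112] 10.6667 [ 1.05022781 -0.22264287 -3.62479008] [ 0.19987574 -0.07900192  0.04558409] 0.3125814315216705
yaw0 49.83 shift [ 0.0009 -0.0018  0.0016] turn -0.0015 rows 0.04691227593707318 0.024009207590449676
pf_handle [(0.78, [213.6, 226.6])]
pf_rim [(0.76, [181.3, 211.9])]
```

View pics/s6.png

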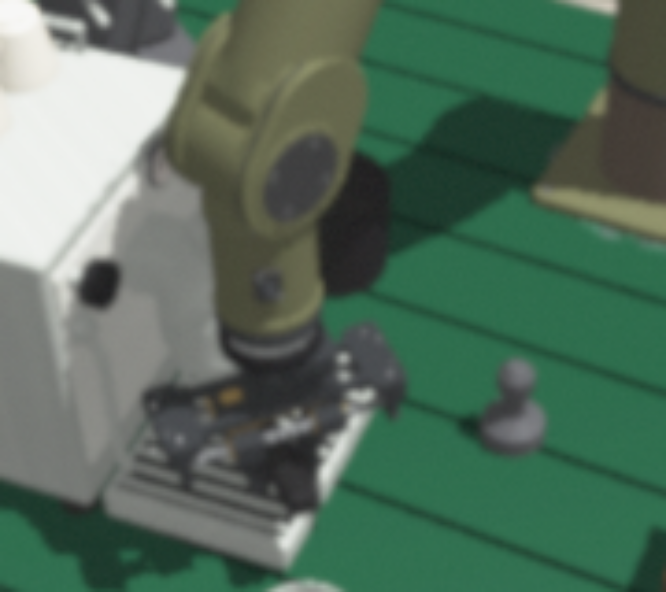

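View pics/t6.png

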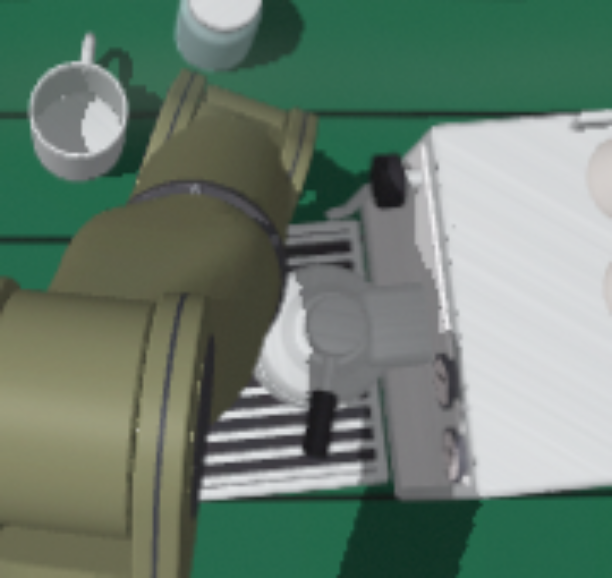

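Call:
jog_arm --rows '[[[0.001,-0.002,-0.005],0],[[0.001,-0.002,-0.012],0],[[0.001,-0.002,-0.02],0],[[0.001,-0.002,-0.026],0],[[0.001,-0.002,-0.028],0],[[0.001,-0.002,-0.028],0]]'

```text
clock: 11.42
tool_pos: [0.5918, -0.1094, 0.1326]
eef_rot: [0.907, 0.422, 0.001, 0.0]
contact_force: [0.6, 0.1, -3.0]
opening: 0.309
```

```bash
python3 - <<'E'
from h import *
st=get_state(); print(st["q"].round(2),st["tool_pos"].round(4),st["contact_force"],st["moment"])
plan((.5918,-.1096,.14),50)
E
```

```text
[ 0.    0.84  0.19  1.75 -0.26  0.57 -0.35] [ 0.5918 -0.1094  0.1326] [ 0.63773999  0.12278736 -3.03567351] [ 0.1444076 -0.0655464  0.0146384]
yaw0 49.89 shift [-0.0002  0.0002 -0.0099] turn -0.001 rows 0.17855023060768155 0.015701989782232334
```

No contact so far. I'll go on up in small steps.

Call:
jog_arm --rows '[[[0,0,-0.003],0],[[0,0,-0.006],0],[[0,0,-0.009],0],[[0,0,-0.011],0],[[0,0,-0.011],0]]'

```text
clock: 11.83
tool_pos: [0.5915, -0.1093, 0.1403]
eef_rot: [0.907, 0.422, 0.0, 0.0]
contact_force: [0.1, -1.2, -2.8]
opening: 0.31
```

Call:
jog_arm --rows '[[[0,0,-0.002],0],[[0,0,-0.004],0],[[0,0,-0.005],0],[[0,0,-0.005],0]]'

```text
clock: 12.17
tool_pos: [0.5914, -0.1093, 0.1439]
eef_rot: [0.907, 0.422, 0.0, 0.0]
contact_force: [-0.8, -0.1, -4.4]
opening: 0.308
```

Call:
jog_arm --rows '[[[0,0,-0.002],0],[[0,0,-0.004],0],[[0,0,-0.004],0],[[0,0,-0.004],0]]'

```text
clock: 12.5
tool_pos: [0.5914, -0.1092, 0.1468]
eef_rot: [0.907, 0.422, 0.0, 0.0]
contact_force: [-0.4, -0.0, -3.6]
opening: 0.31
```

Call:
jog_arm --rows '[[[0,0,-0.0015],0],[[0,0,-0.003],0],[[0,0,-0.003],0],[[0,0,-0.003],0]]'

```text
clock: 12.83
tool_pos: [0.5914, -0.1092, 0.149]
eef_rot: [0.907, 0.422, 0.0, 0.0]
contact_force: [0.3, -0.8, -3.5]
opening: 0.31
```

Call:
jog_arm --rows '[[[0,0,-0.0015],0],[[0,0,-0.0025],0],[[0,0,-0.0025],0],[[0,0,-0.0025],0]]'

```text
clock: 13.17
tool_pos: [0.5914, -0.1092, 0.1509]
eef_rot: [0.907, 0.422, 0.0, 0.0]
contact_force: [0.8, 0.6, -3.4]
opening: 0.311
```

Call:
jog_arm --rows '[[[0,0,-0.0015],0],[[0,0,-0.002],0],[[0,0,-0.002],0],[[0,0,-0.002],0]]'

```text
clock: 13.5
tool_pos: [0.5913, -0.1092, 0.1524]
eef_rot: [0.907, 0.422, 0.0, -0.0]
contact_force: [-1.1, -0.5, -3.3]
opening: 0.311
```

Call:
jog_arm --rows '[[[0,0,-0.0015],0],[[0,0,-0.0025],0],[[0,0,-0.0025],0],[[0,0,-0.0025],0]]'

```text
clock: 13.83
tool_pos: [0.5914, -0.1089, 0.154]
eef_rot: [0.907, 0.422, 0.0, -0.0]
contact_force: [0.5, 0.9, -4.6]
opening: 0.313
```

Call:
jog_arm --rows '[[[0,0,-0.0015],0],[[0,0,-0.002],0],[[0,0,-0.002],0],[[0,0,-0.002],0]]'

```text
clock: 14.17
tool_pos: [0.5914, -0.1089, 0.1557]
eef_rot: [0.907, 0.422, 0.0, -0.0]
contact_force: [1.0, 1.0, -5.8]
opening: 0.307
```

Call:
jog_arm --rows '[[[0,0,-0.0015],0],[[0,0,-0.0015],0],[[0,0,-0.0015],0]]'

```text
clock: 14.42
tool_pos: [0.5913, -0.1092, 0.1569]
eef_rot: [0.907, 0.422, 0.0, -0.0]
contact_force: [-0.0, 0.9, -5.6]
opening: 0.306
```

```bash
python3 - <<'E'
from h import *
st=get_state(); print(st["tool_pos"].round(4),st["contact_force"],st["moment"],st["clock"])
im=snapshot("wrist"); cv2.imwrite("pics/w7.png",im[:,:,::-1])
im=snapshot("scene"); cv2.imwrite("pics/s7.png",cv2.resize(im[90:250,150:330,::-1],None,fx=3.7,fy=3.7))
E
```

```text
[ 0.5913 -0.1092  0.1569] [-0.00908219  0.8532068  -5.5739736 ] [ 0.53430056 -0.26029764 -0.03814895] 14.4167
```

View pics/w7.png

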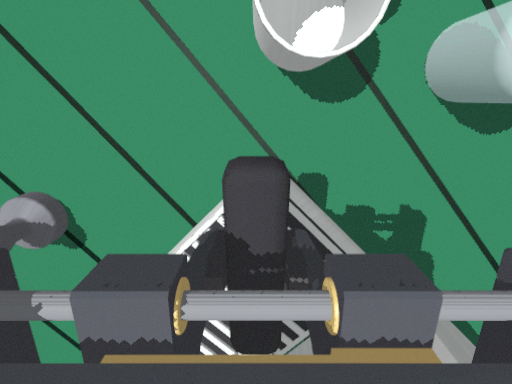

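View pics/s7.png

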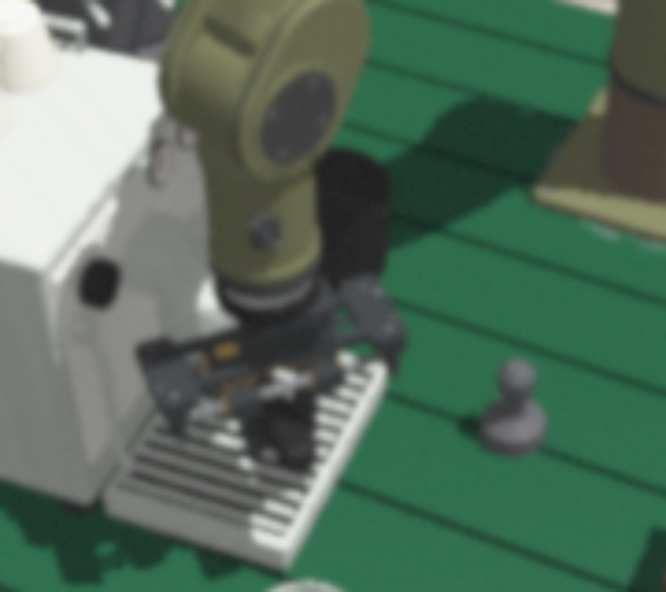

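Call:
jog_arm --rows '[[[0,0,-0.0015],0],[[0,0,-0.002],0],[[0,0,-0.002],0]]'

```text
clock: 14.77
tool_pos: [0.5914, -0.1092, 0.1584]
eef_rot: [0.907, 0.422, 0.0, 0.0]
contact_force: [0.1, 1.6, -5.9]
opening: 0.31
```

Call:
jog_arm --rows '[[[0,0,-0.0015],0],[[0,0,-0.002],0],[[0,0,-0.002],0]]'

```text
clock: 15.02
tool_pos: [0.5914, -0.1093, 0.16]
eef_rot: [0.907, 0.422, 0.0, 0.0]
contact_force: [0.7, 0.9, -5.4]
opening: 0.307
```

```bash
python3 - <<'E'
from h import *
st=get_state(); print(st["tool_pos"].round(4),st["contact_force"],st["moment"],st["clock"],st["eef_rot"])
E
```

```text
[ 0.5914 -0.1093  0.16  ] [ 0.66441549  0.92184937 -5.35119553] [ 0.55200261 -0.28291352 -0.00346   ] 15.0167 [9.06697484e-01 4.21781531e-01 1.05211050e-04 4.63202800e-05]
```

```bash
python3 - <<'E'
from h import *
cv2.imwrite("pics/w8.png",snapshot("wrist")[:,:,::-1])
for n in("w2","w3","w4","w5","w6","w7","w8"):
    im=cv2.imread(f"pics/{n}.png").astype(float)
    bg=im[:,:,1]-im[:,:,2]  # green minus red
    out=[]
    for r_ in (175,185,195,205):
        row=im[r_].max(1)
        x=257
        # extend while dark
        a=x
        while row[a-1]<70 and a>150:a-=1
        b=x
        while row[b+1]<70 and b<350:b+=1
        out.append((a,b,b-a))
    col=im[:,257].max(1); t=200
    while col[t-1]<70 and t>60:t-=1
    print(n,out,"top",t)
    
ims=[cv2.imread(f"pics/{n}.png")[130:300,190:330] for n in("w3","w6","w8")]
cv2.imwrite("pics/cmp.png",cv2.resize(np.hstack(ims),None,fx=1.9,fy=1.9))
E
```

```text
w2 [(257, 257, 0), (257, 257, 0), (257, 257, 0), (257, 257, 0)] top 200
w3 [(257, 257, 0), (257, 257, 0), (257, 257, 0), (257, 257, 0)] top 200
w4 [(224, 313, 89), (224, 289, 65), (224, 288, 64), (224, 288, 64)] top 156
w5 [(257, 257, 0), (257, 257, 0), (256, 257, 1), (257, 257, 0)] top 200
w6 [(257, 257, 0), (257, 257, 0), (257, 257, 0), (257, 257, 0)] top 200
w7 [(257, 257, 0), (257, 257, 0), (257, 257, 0), (257, 257, 0)] top 200
w8 [(257, 257, 0), (257, 257, 0), (257, 258, 1), (256, 257, 1)] top 200
```

View pics/cmp.png

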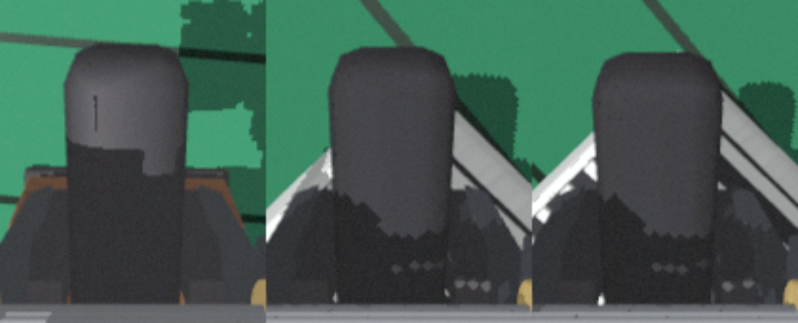

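The handle's outline in the wrist view has grown (64.7, 65.8, then 67.4 px), so the bowl is creeping downward in the pads. I'll lower it onto the drip tray and press the spout gently to tilt the bowl back up.

Call:
jog_arm --rows '[[[0,0,0.01],0],[[0,0,0.03],0],[[0,0,0.055],0],[[0,0,0.075],0],[[0,0,0.08],0],[[0,0,0.08],0]]'

```text
clock: 15.57
tool_pos: [0.5903, -0.1096, 0.0986]
eef_rot: [0.907, 0.422, -0.001, -0.001]
contact_force: [0.3, 0.4, -2.8]
opening: 0.312
```

```bash
python3 - <<'E'
from h import *
st=get_state(); print(st["tool_pos"].round(4),st["contact_force"],st["moment"],st["clock"],st["eef_rot"])
cv2.imwrite("pics/w9.png",snapshot("wrist")[:,:,::-1])
E
```

```text
[ 0.5903 -0.1096  0.0986] [ 0.32994602  0.38361818 -2.78703679] [ 0.14860245 -0.10242685 -0.02182698] 15.5667 [ 9.06741995e-01  4.21683624e-01 -1.27269153e-03 -5.06520417e-04]
```

Call:
jog_arm --rows '[[[0,0,0.004],0],[[0,0,0.008],0],[[0,0,0.011],0],[[0,0,0.013],0],[[0,0,0.013],0]]'

```text
clock: 16.03
tool_pos: [0.5913, -0.1091, 0.09]
eef_rot: [0.907, 0.422, -0.0, -0.0]
contact_force: [0.2, 0.2, -2.8]
opening: 0.312
```

Call:
jog_arm --rows '[[[0,0,0.003],0],[[0,0,0.006],0],[[0,0,0.008],0],[[0,0,0.008],0]]'

```text
clock: 16.37
tool_pos: [0.5924, -0.1084, 0.0845]
eef_rot: [0.906, 0.422, 0.001, 0.0]
contact_force: [1.4, 3.1, 3.4]
opening: 0.308
```

Call:
jog_arm --rows '[[[0,0,0.003],0],[[0,0,0.006],0],[[0,0,0.006],0]]'

```text
clock: 16.62
tool_pos: [0.5923, -0.1088, 0.0797]
eef_rot: [0.906, 0.422, 0.001, 0.0]
contact_force: [2.8, 3.7, 4.2]
opening: 0.312
```

```bash
python3 - <<'E'
from h import *
st=get_state(); print(st["tool_pos"].round(4),st["contact_force"],st["moment"],st["clock"],st["eef_rot"])
E
```

```text
[ 0.5923 -0.1088  0.0797] [2.77194339 3.67947189 4.23098353] [ 0.22027564 -0.22232708  0.02208478] 16.6167 [9.06475683e-01 4.22256928e-01 9.11026999e-04 3.05529947e-04]
```

```bash
cat > hw.py <<'E'
import cv2,numpy as np,sys
# handle edges by gradient of "greenness" at rows
ims=[cv2.imread(f"pics/{n}.png")[130:270,205:310] for n in sys.argv[1:]]
big=[cv2.resize(i,None,fx=790/(105*len(ims)),fy=790/(105*len(ims)),interpolation=cv2.INTER_CUBIC) for i in ims]
big=[cv2.convertScaleAbs(b,alpha=2.2,beta=10) for b in big]
cv2.imwrite("pics/cmp_%s.png"%sys.argv[-1],np.hstack(big))
E
python3 - <<'E'
from h import *
cv2.imwrite("pics/w10.png",snapshot("wrist")[:,:,::-1])
E
python3 hw.py w2 w8 w9 w10
```

```text
(no output)
```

View pics/cmp_w10.png

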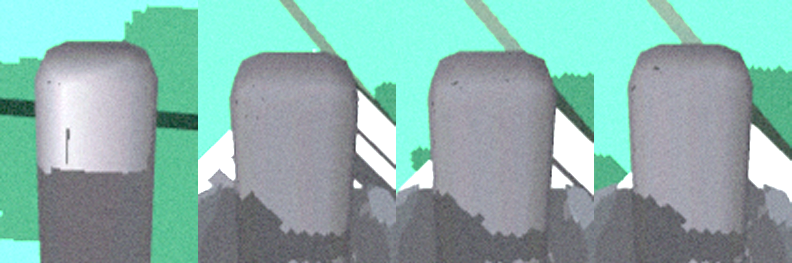

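Call:
jog_arm --rows '[[[0,0,0.004],0],[[0,0,0.008],0],[[0,0,0.012],0],[[0,0,0.012],0]]'

```text
clock: 17.0
tool_pos: [0.5912, -0.1094, 0.07]
eef_rot: [0.907, 0.422, -0.0, 0.0]
contact_force: [3.8, 2.6, 4.5]
opening: 0.312
```

```bash
python3 - <<'E'
from h import *
st=get_state(); print(st["tool_pos"].round(4),st["contact_force"],st["moment"],st["clock"],st["eef_rot"])
cv2.imwrite("pics/w11.png",snapshot("wrist")[:,:,::-1])
E
python3 hw.py w2 w10 w11
```

```text
[ 0.5912 -0.1094  0.07  ] [3.80336872 2.6362597  4.54382967] [ 0.04464491 -0.21074164  0.07612451] 17.0 [ 9.06638708e-01  4.21907806e-01 -2.34502757e-04  3.01084177e-05]
```

View pics/cmp_w11.png

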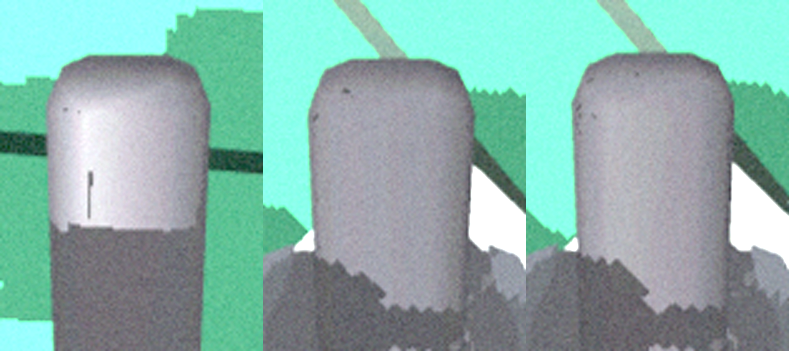

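Call:
jog_arm --rows '[[[0,0,0.004],0],[[0,0,0.004],0],[[0,0,-0.01],0],[[0,0,-0.03],0],[[0,0,-0.055],0],[[0,0,-0.075],0],[[0,0,-0.087],0],[[0,0,-0.09],0],[[0,0,-0.09],0]]'

```text
clock: 17.8
tool_pos: [0.5906, -0.1096, 0.1382]
eef_rot: [0.907, 0.421, -0.0, -0.0]
contact_force: [0.8, 1.3, -3.5]
opening: 0.311
```

```bash
python3 - <<'E'
from h import *
st=get_state(); print(st["tool_pos"].round(4),st["contact_force"],st["moment"],st["clock"],st["eef_rot"])
cv2.imwrite("pics/w12.png",snapshot("wrist")[:,:,::-1])
plan((.5918,-.1096,.14),50)
E
python3 hw.py w2 w10 w12
```

```text
[ 0.5906 -0.1096  0.1382] [ 0.84138107  1.33764681 -3.46903708] [ 0.13394871 -0.02707225  0.07374582] 17.8 [ 9.06877914e-01  4.21393172e-01 -4.74561514e-04 -1.33797884e-04]
yaw0 49.86 shift [ 0.0009  0.0017 -0.0033] turn -0.0012 rows 0.06833174689623313 0.018915119823567313
```

View pics/cmp_w12.png

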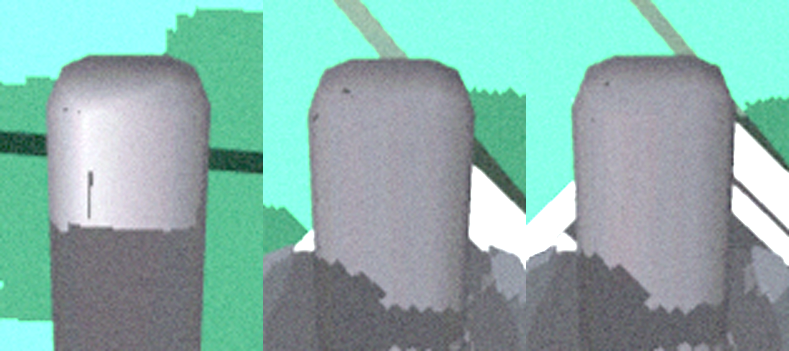

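Call:
jog_arm --rows '[[[0.001,0.0015,-0.002],0],[[0.001,0.0015,-0.004],0],[[0.001,0.0015,-0.005],0],[[0.001,0.0015,-0.005],0]]'

```text
clock: 18.18
tool_pos: [0.5926, -0.1094, 0.1415]
eef_rot: [0.907, 0.422, -0.0, -0.0]
contact_force: [0.0, -0.5, -3.3]
opening: 0.308
```

Call:
jog_arm --rows '[[[0,0,-0.0015],0],[[0,0,-0.003],0],[[0,0,-0.003],0]]'

```text
clock: 18.43
tool_pos: [0.5928, -0.1094, 0.1443]
eef_rot: [0.907, 0.422, 0.0, 0.0]
contact_force: [-0.0, -0.7, -3.4]
opening: 0.308
```

```bash
python3 - <<'E'
from h import *
st=get_state(); print(st["tool_pos"].round(4),st["contact_force"],st["moment"],st["clock"],st["eef_rot"])
E
```

```text
[ 0.5928 -0.1094  0.1443] [-0.00411305 -0.71656078 -3.37428952] [ 0.09939633 -0.07316249 -0.04214608] 18.4333 [9.06696530e-01 4.21783570e-01 1.37976272e-04 5.41232691e-05]
```

Call:
jog_arm --rows '[[[-0.001,0,-0.0015],0],[[-0.001,0,-0.0025],0],[[-0.001,0,-0.0025],0]]'

```text
clock: 18.68
tool_pos: [0.5922, -0.1101, 0.1462]
eef_rot: [0.907, 0.422, 0.0, 0.0]
contact_force: [0.0, 0.2, -3.2]
opening: 0.307
```

Call:
jog_arm --rows '[[[0,0,-0.001],0],[[0,0,-0.002],0],[[0,0,-0.002],0]]'

```text
clock: 18.93
tool_pos: [0.5923, -0.1097, 0.1474]
eef_rot: [0.907, 0.422, 0.0, -0.0]
contact_force: [1.0, 0.8, -5.1]
opening: 0.309
```

```bash
python3 - <<'E'
from h import *
st=get_state(); print(st["tool_pos"].round(4),st["contact_force"],st["moment"],st["clock"])
E
```

```text
[ 0.5923 -0.1097  0.1474] [ 0.99467735  0.82303742 -5.09533002] [ 0.2950203  -0.22231442  0.0441743 ] 18.9333
```

Call:
jog_arm --rows '[[[0,0,-0.0015],0],[[0,-0.007,-0.0015],-0.022],[[-0.001,-0.0137,-0.002],-0.0436],[[-0.0014,-0.0205,-0.002],-0.0654],[[-0.0024,-0.0273,-0.002],-0.0873],[[-0.0024,-0.0273,-0.002],-0.0873]]'

```text
clock: 19.43
tool_pos: [0.5753, -0.0977, 0.1489]
eef_rot: [0.866, 0.5, 0.0, -0.0]
contact_force: [3.1, -1.2, -5.9]
opening: 0.316
```

```bash
cat > c.py <<'E'
from h import *
st=get_state(); M=R.from_quat(st["eef_rot"]).as_matrix();th=np.arctan2(M[1,0],M[0,0])
d=st["tool_pos"][:2]-np.array([.5165,-.2001])
print(st["tool_pos"].round(4),"yaw",np.degrees(th).round(2),"pos ang",np.degrees(np.arctan2(d[1],d[0])).round(2),"rho",np.hypot(*d).round(4),"Ftool",(M.T@st["contact_force"]).round(1),"Mtool",(M.T@st["moment"]).round(2),st["clock"])
E
python3 c.py
```

```text
[ 0.5753 -0.0977  0.1489] yaw 60.04 pos ang 60.15 rho 0.118 Ftool [0.5 3.2 5.9] Mtool [-0.25  0.53 -0.23] 19.4333
```

Call:
jog_arm --rows '[[[0,-0.007,-0.0005],-0.022],[[-0.001,-0.0137,-0.001],-0.0436],[[-0.0014,-0.0205,-0.001],-0.0654],[[-0.0014,-0.0205,-0.001],-0.0654]]'

```text
clock: 19.77
tool_pos: [0.562, -0.0907, 0.1497]
eef_rot: [0.832, 0.555, 0.001, 0.0]
contact_force: [3.6, -0.2, -8.8]
opening: 0.315
```

```bash
python3 c.py; python3 - <<'E'
from h import *
cv2.imwrite("pics/w13.png",snapshot("wrist")[:,:,::-1])
E
```

```text
[ 0.562  -0.0907  0.1497] yaw 67.48 pos ang 67.4 rho 0.1185 Ftool [1.2 3.4 8.8] Mtool [-0.29  0.76 -0.3 ] 19.7667
```

View pics/w13.png

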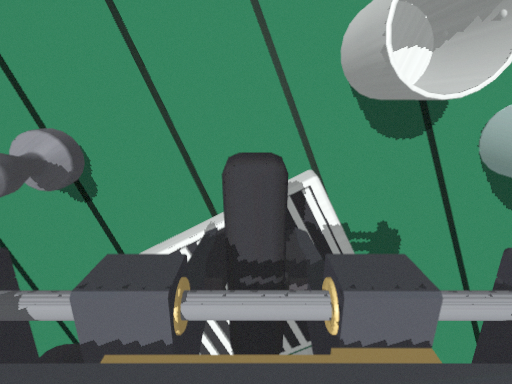

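It's turning: the tool is at 67.5°, the handle is still straight in the jaws and the tangential force is about 3.4 N. Continuing.

Call:
jog_arm --rows '[[[0,-0.007,0],-0.022],[[-0.0006,-0.0137,-0.0005],-0.0436],[[-0.0014,-0.0205,-0.0005],-0.0654],[[-0.0024,-0.0273,-0.001],-0.0873],[[-0.0037,-0.034,-0.001],-0.109],[[-0.0037,-0.034,-0.001],-0.109]]'

```text
clock: 20.32
tool_pos: [0.5376, -0.0836, 0.1505]
eef_rot: [0.766, 0.642, 0.001, 0.0]
contact_force: [4.3, 1.3, -8.9]
opening: 0.303
```

```bash
python3 c.py
```

```text
[ 0.5376 -0.0836  0.1505] yaw 79.93 pos ang 79.75 rho 0.1184 Ftool [2.  4.  8.9] Mtool [-0.49  0.82 -0.37] 20.3167
```

Call:
jog_arm --rows '[[[0,-0.007,0],-0.022],[[-0.0006,-0.0137,0],-0.0436],[[-0.0014,-0.0205,0],-0.0654],[[-0.0024,-0.0273,0],-0.0873],[[-0.0037,-0.034,0],-0.109],[[-0.0054,-0.041,0],-0.132],[[-0.0054,-0.041,0],-0.132]]'

```text
clock: 20.9
tool_pos: [0.5064, -0.0826, 0.1504]
eef_rot: [0.675, 0.737, 0.0, 0.0]
contact_force: [4.3, 2.0, -8.9]
opening: 0.308
```

```bash
python3 c.py;  python3 - <<'E'
from h import *
cv2.imwrite("pics/w14.png",snapshot("wrist")[:,:,::-1])
im=snapshot("scene"); cv2.imwrite("pics/s14.png",cv2.resize(im[90:250,150:330,::-1],None,fx=3.7,fy=3.7))
E
```

```text
[ 0.5064 -0.0826  0.1504] yaw 95.02 pos ang 94.89 rho 0.118 Ftool [1.6 4.5 8.9] Mtool [-0.57  0.65 -0.51] 20.9
```

View pics/w14.png

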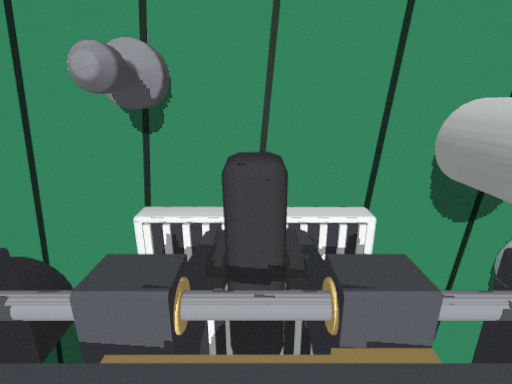

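View pics/s14.png

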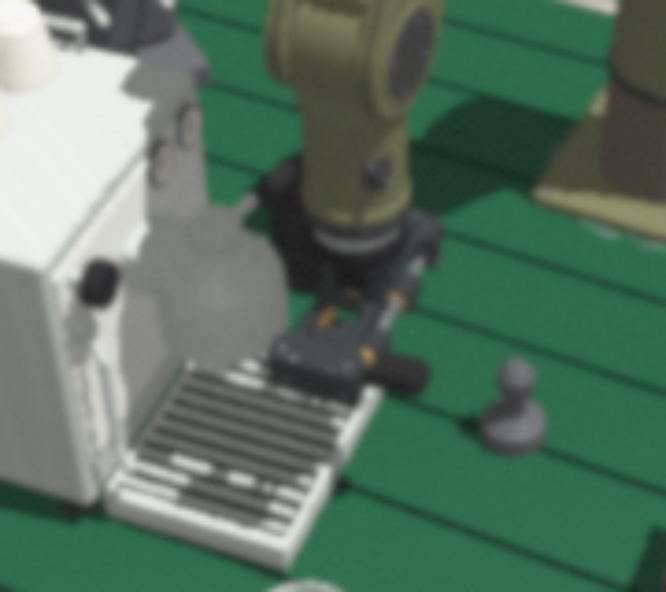

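The tray's front edge is level at row 212 and centred on the handle, so the handle points straight out. Before letting go I'll lower slightly to check that the lugs carry it.

Call:
jog_arm --rows '[[[0,0,0.002],0],[[0,0,0.004],0],[[0,0,0.004],0],[[0,0,0.004],0]]'

```text
clock: 21.33
tool_pos: [0.5068, -0.0832, 0.1477]
eef_rot: [0.676, 0.737, 0.0, 0.001]
contact_force: [4.7, -0.2, -5.0]
opening: 0.313
```

```bash
python3 c.py
```

```text
[ 0.5068 -0.0832  0.1477] yaw 94.96 pos ang 94.74 rho 0.1173 Ftool [-0.6  4.6  5. ] Mtool [-0.62 -0.06 -0.4 ] 21.3333
```

Call:
jog_arm --rows '[[[0,0,0.002],0],[[0,0,0.004],0],[[0,0,0.004],0],[[0,0,0.004],0]]'

```text
clock: 21.67
tool_pos: [0.5069, -0.0837, 0.1451]
eef_rot: [0.676, 0.737, 0.0, 0.001]
contact_force: [3.3, -2.3, 3.5]
opening: 0.31
```

```bash
python3 c.py
```

```text
[ 0.5069 -0.0837  0.1451] yaw 94.95 pos ang 94.72 rho 0.1168 Ftool [-2.6  3.1 -3.5] Mtool [-0.67 -0.85 -0.45] 21.6667
```

Lowering 5 mm reversed the load to +3.5 N upward, so the lugs carry it. I'll return to the neutral height and release.

Call:
jog_arm --rows '[[[0,0,-0.003],0],[[0,0,-0.003],0]]'

```text
clock: 21.83
tool_pos: [0.5067, -0.0831, 0.147]
eef_rot: [0.676, 0.737, 0.0, 0.001]
contact_force: [5.3, -2.7, -3.5]
opening: 0.312
```

Call:
jog_arm --rows '[[[0,0,0],0],[[0,0,0],0],[[0,0,0],0],[[0,0,0],0],[[0,0,0],0]]' --gripper 70

```text
clock: 22.25
tool_pos: [0.5051, -0.0825, 0.1465]
eef_rot: [0.676, 0.737, -0.0, -0.001]
contact_force: [-0.2, -0.4, 1.0]
opening: 0.662
```

```bash
python3 c.py;  python3 - <<'E'
from h import *
print(get_state()["opening"])
cv2.imwrite("pics/w15.png",snapshot("wrist")[:,:,::-1])
E
```

```text
[ 0.5051 -0.0825  0.1465] yaw 94.99 pos ang 95.53 rho 0.1181 Ftool [-0.3 -0.2 -1. ] Mtool [ 0.11 -0.08 -0.05] 22.25
0.6620875736737556
```

View pics/w15.png

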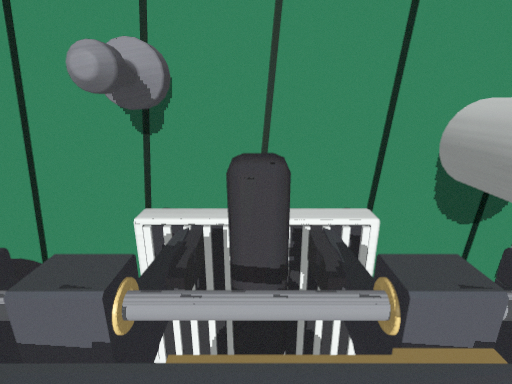

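Call:
jog_arm --rows '[[[0,0,-0.02],0],[[0,0,-0.05],0],[[0.01,0,-0.1],0],[[0.03,0,-0.15],0],[[0.04,0,-0.2],0],[[0.04,0,-0.24],0],[[0.04,0,-0.265],0],[[0.04,0,-0.265],0]]'

```text
clock: 22.97
tool_pos: [0.5052, -0.0527, 0.3496]
eef_rot: [0.676, 0.737, 0.003, 0.003]
contact_force: [0.3, 0.0, -0.5]
opening: 0.79
```

```bash
python3 c.py;  python3 - <<'E'
from h import *
st=get_state();print(st["q"].round(2))
cv2.imwrite("pics/w16.png",snapshot("wrist")[:,:,::-1])
th=np.radians(167.5)
plan((.5165+.078*np.cos(th),-.2+.078*np.sin(th),.33),167.5)
im=snapshot("scene"); cv2.imwrite("pics/s16.png",cv2.resize(im[90:250,150:330,::-1],None,fx=3.7,fy=3.7))
im=snapshot("top"); cv2.imwrite("pics/t16.png",cv2.resize(im[120:290,240:420,::-1],None,fx=3.4,fy=3.4))
E
```

```text
[ 0.5052 -0.0527  0.3496] yaw 95.01 pos ang 94.38 rho 0.1479 Ftool [-0.   0.3  0.5] Mtool [ 0.08 -0.03 -0.  ] 22.9667
[ 0.02  0.42 -0.01  1.8   0.    0.91  0.1 ]
yaw0 95.0 shift [-0.1658 -0.0999  0.0226] turn -0.6327 rows 3.5040761591086507 10.125297570276613
```

View pics/w16.png

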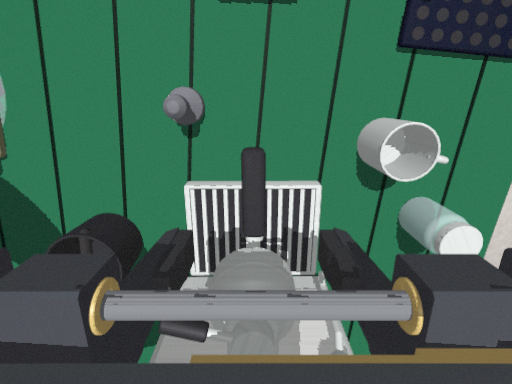

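View pics/s16.png

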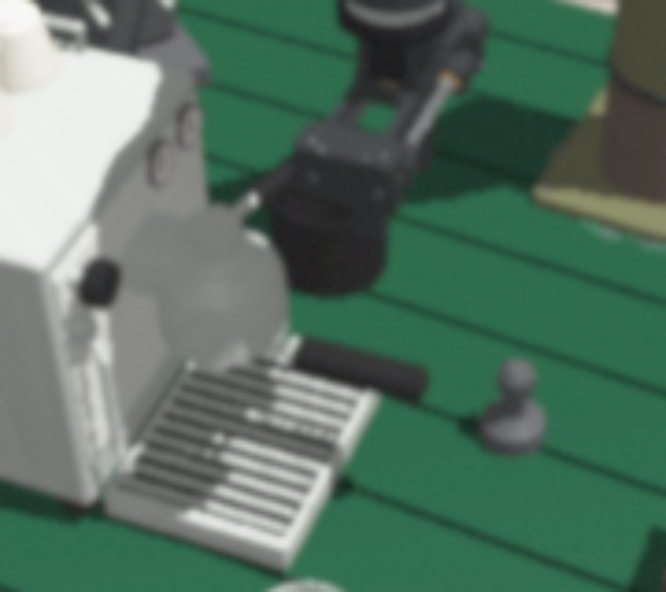

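View pics/t16.png

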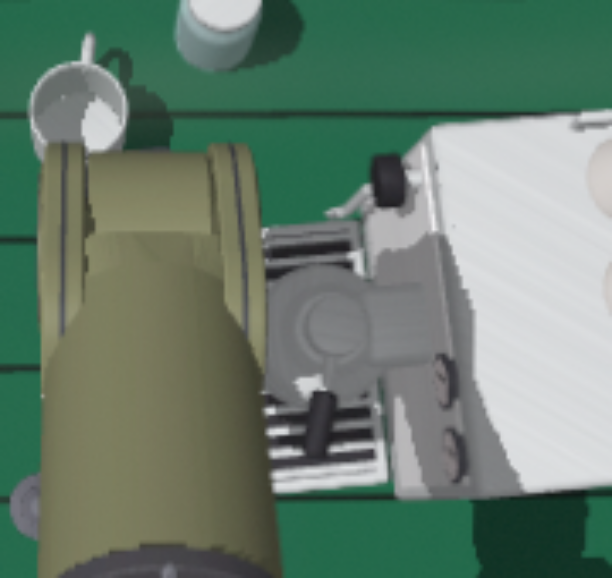

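```bash
python3 - <<'E'
from h import *
st=get_state()
a,b=atz((164,326),.25,"wrist",st),atz((207,333),.25,"wrist",st);print(a,b)
for p in(a,b): d=p[:2]-[.5165,-.2];print(np.hypot(*d),np.degrees(np.arctan2(d[1],d[0])))
d=a-b;print(np.degrees(np.arctan2(d[1],d[0])))
E
```

```text
[ 0.4286492  -0.18172424  0.25      ] [ 0.46864404 -0.18628132  0.25      ]
0.08973163383863401 168.2482669845684
0.049783485401570196 164.00420517662585
173.49964258863884
```

Call:
jog_arm --rows '[[[-0.015,-0.01,0],-0.06],[[-0.035,-0.02,0.005],-0.12],[[-0.06,-0.035,0.01],-0.18],[[-0.085,-0.05,0.013],-0.24],[[-0.11,-0.065,0.013],-0.3],[[-0.13,-0.08,0.013],-0.36],[[-0.15,-0.09,0.013],-0.42],[[-0.166,-0.1,0.013],-0.48],[[-0.166,-0.1,0.013],-0.54],[[-0.166,-0.1,0.013],-0.6],[[-0.166,-0.1,0.013],-0.635],[[-0.166,-0.1,0.013],-0.635]]' --gripper 54

```text
clock: 24.12
tool_pos: [0.4383, -0.1834, 0.3339]
eef_rot: [0.106, 0.994, 0.001, -0.002]
contact_force: [-0.3, 0.3, 0.2]
opening: 0.61
```

```bash
python3 c.py;  python3 - <<'E'
from h import *
st=get_state();print(st["q"].round(2))
cv2.imwrite("pics/w17.png",snapshot("wrist")[:,:,::-1])
th=np.radians(168)
plan((.5165+.078*np.cos(th),-.2+.078*np.sin(th),.265),168)
for a in mark_of("paddle_grip","wrist")[:1]: print(a,atz(a["pixel"][::-1],.25,"wrist",st))
E
```

```text
[ 0.4383 -0.1834  0.3339] yaw 167.85 pos ang 167.92 rho 0.08 Ftool [ 0.3  0.2 -0.2] Mtool [ 0.02 -0.01 -0.04] 24.1167
[ 0.54  0.41 -0.35  1.89  0.18  0.87  1.46]
yaw0 167.67 shift [-0.0027 -0.0003  0.0921] turn -0.0029 rows 1.6580286130384438 0.046251553334449406
{'pixel': [212.0, 253.8], 'p': 0.9} [ 0.44313654 -0.18463095  0.25      ]
```

View pics/w17.png

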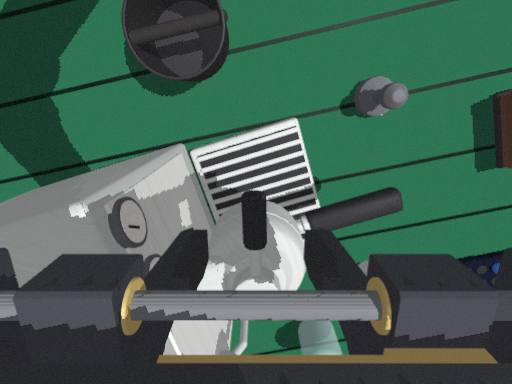

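Call:
jog_arm --rows '[[[-0.0027,0,0.015],0],[[-0.0027,0,0.035],0],[[-0.0027,0,0.055],0],[[-0.0027,0,0.075],0],[[-0.0027,0,0.088],0],[[-0.0027,0,0.092],0],[[-0.0027,0,0.092],0]]'

```text
clock: 24.8
tool_pos: [0.4408, -0.1835, 0.2657]
eef_rot: [0.107, 0.994, 0.0, -0.001]
contact_force: [-0.1, 0.2, 0.7]
opening: 0.614
```

```bash
python3 c.py;  python3 - <<'E'
from h import *
cv2.imwrite("pics/w18.png",snapshot("wrist")[:,:,::-1])
im=snapshot("scene"); cv2.imwrite("pics/s18.png",cv2.resize(im[90:250,150:330,::-1],None,fx=3.7,fy=3.7))
# arc table: from yaw0 to 77 about axis
st=get_state();M=R.from_quat(st["eef_rot"]).as_matrix()
ax=np.array([.5165,-.2001]);d0=st["tool_pos"][:2]-ax
for ph in range(6,97,6):
    p=np.radians(-ph);Rz=np.array([[np.cos(p),-np.sin(p)],[np.sin(p),np.cos(p)]]);d=Rz@d0-d0
    print(ph,(M.T@np.r_[d,0]/.75).round(3)[:2],round(np.radians(ph)/2,3))
E
```

```text
[ 0.4408 -0.1835  0.2657] yaw 167.73 pos ang 167.6 rho 0.0775 Ftool [ 0.2  0.1 -0.7] Mtool [-0.04 -0.03 -0.01] 24.8
6 [-0.001  0.011] 0.052
12 [-0.002  0.021] 0.105
18 [-0.005  0.032] 0.157
24 [-0.009  0.042] 0.209
30 [-0.014  0.051] 0.262
36 [-0.02  0.06] 0.314
42 [-0.026  0.068] 0.367
48 [-0.034  0.076] 0.419
54 [-0.042  0.083] 0.471
60 [-0.051  0.088] 0.524
66 [-0.061  0.093] 0.576
72 [-0.071  0.097] 0.628
78 [-0.081  0.1  ] 0.681
84 [-0.092  0.101] 0.733
90 [-0.102  0.102] 0.785
96 [-0.113  0.101] 0.838
```

View pics/s18.png

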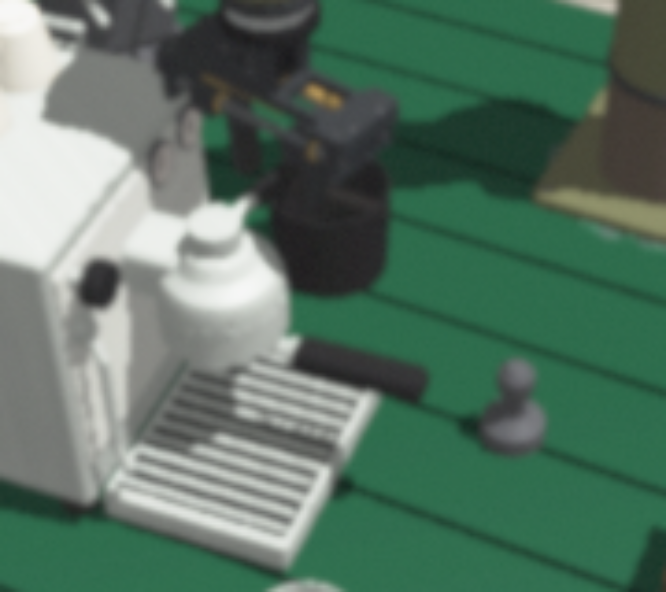

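View pics/w18.png

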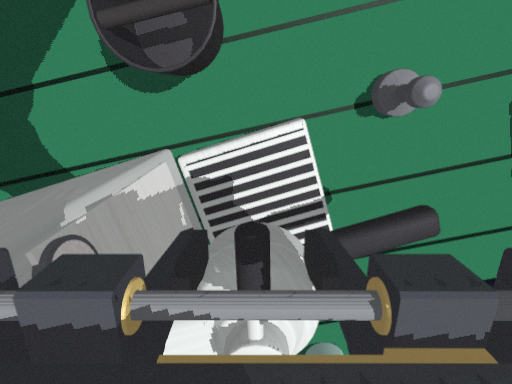

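Call:
jog_arm --rows '[[[0,0,0],0],[[0,0,0],0],[[0,0,0],0],[[-0.001,0.011,0],0.052],[[-0.002,0.021,0],0.105],[[-0.005,0.032,0],0.157],[[-0.009,0.042,0],0.209],[[-0.014,0.051,0],0.262],[[-0.02,0.06,0],0.314],[[-0.026,0.068,0],0.367],[[-0.034,0.076,0],0.419],[[-0.042,0.083,0],0.471],[[-0.051,0.088,0],0.524],[[-0.061,0.093,0],0.576],[[-0.071,0.097,0],0.628],[[-0.081,0.1,0],0.681],[[-0.081,0.1,0],0.681]]' --gripper 27 --newtons 5

```text
clock: 26.32
tool_pos: [0.5181, -0.1229, 0.2669]
eef_rot: [0.709, 0.705, 0.0, 0.001]
contact_force: [-0.7, 0.6, -0.3]
opening: 0.305
```

```bash
python3 c.py;  python3 - <<'E'
from h import *
print(get_state()["opening"])
cv2.imwrite("pics/w19.png",snapshot("wrist")[:,:,::-1])
im=snapshot("scene"); cv2.imwrite("pics/s19.png",cv2.resize(im[90:250,150:330,::-1],None,fx=3.7,fy=3.7))
E
```

```text
[ 0.5181 -0.1229  0.2669] yaw 89.64 pos ang 88.81 rho 0.0772 Ftool [ 0.6 -0.7  0.3] Mtool [ 0.07 -0.08  0.02] 26.3167
0.3051273048676592
```

View pics/s19.png

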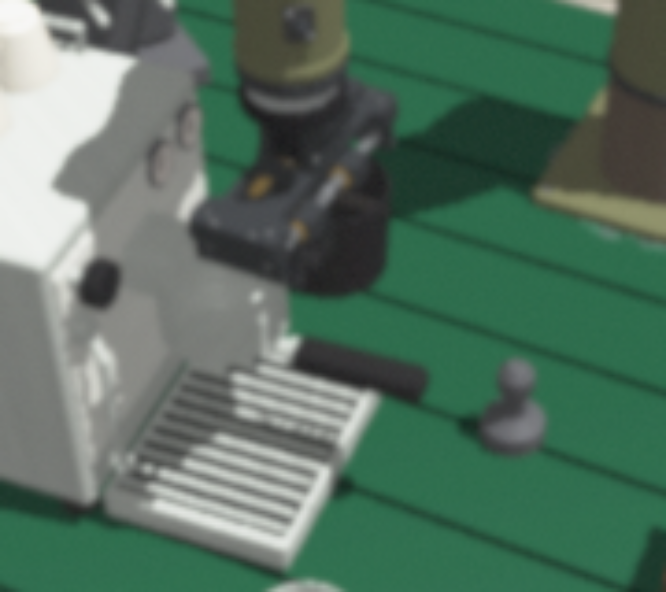

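View pics/w19.png

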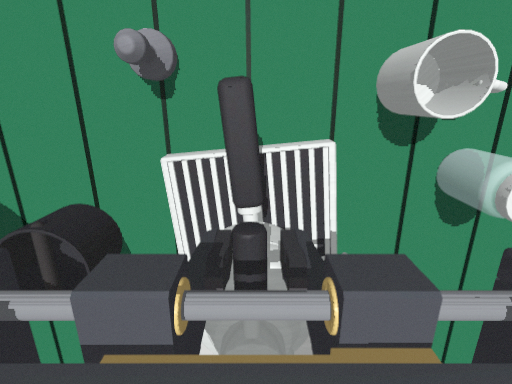

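Call:
jog_arm --rows '[[[0,0.0054,0],0.026],[[-0.0006,0.0108,0],0.052],[[-0.0013,0.016,0],0.0785],[[-0.0018,0.019,0],0.092],[[-0.0018,0.019,0],0.092]]'

```text
clock: 26.83
tool_pos: [0.5308, -0.1248, 0.2667]
eef_rot: [0.77, 0.638, -0.0, -0.0]
contact_force: [-0.5, 0.5, 0.0]
opening: 0.309
```

Call:
jog_arm --rows '[[[0,0.0027,0],0.013],[[0,0.0036,0],0.017],[[0,0.0036,0],0.017]]'

```text
clock: 27.08
tool_pos: [0.5328, -0.1254, 0.2666]
eef_rot: [0.781, 0.624, -0.001, -0.001]
contact_force: [-3.1, 0.5, 1.2]
opening: 0.304
```

```bash
python3 c.py
```

```text
[ 0.5328 -0.1254  0.2666] yaw 77.25 pos ang 77.73 rho 0.0765 Ftool [-0.2 -3.2 -1.2] Mtool [ 0.71 -0.16  0.  ] 27.0833
```

Call:
jog_arm --rows '[[[0,0.002,0],0.009],[[0,0.0025,0],0.01],[[0,0.0025,0],0.01]]'

```text
clock: 27.33
tool_pos: [0.5329, -0.1256, 0.2663]
eef_rot: [0.788, 0.616, -0.002, -0.002]
contact_force: [-6.1, 0.5, 4.5]
opening: 0.309
```

```bash
python3 c.py; python3 - <<'E'
from h import *
cv2.imwrite("pics/w20.png",snapshot("wrist")[:,:,::-1])
E
```

```text
[ 0.5329 -0.1256  0.2663] yaw 76.07 pos ang 77.6 rho 0.0763 Ftool [-1.  -6.1 -4.5] Mtool [ 1.59 -0.33 -0.08] 27.3333
```

View pics/w20.png

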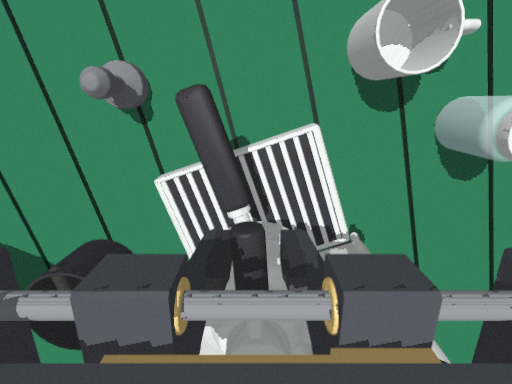

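The paddle is at its stop: the force climbed to 6 N and the TCP no longer advances. I'll open, back off and lift.

Call:
jog_arm --rows '[[[0,-0.004,0],-0.015],[[0,-0.004,0],-0.015],[[0,-0.004,0],-0.015],[[0,-0.004,0],-0.015]]' --gripper 52

```text
clock: 27.72
tool_pos: [0.5333, -0.125, 0.2669]
eef_rot: [0.778, 0.628, 0.001, 0.001]
contact_force: [0.2, -1.3, 0.4]
opening: 0.579
```

Call:
jog_arm --rows '[[[0,0,-0.02],0],[[0,0,-0.05],0],[[0,0,-0.09],0],[[0.03,0,-0.13],0],[[0.07,0,-0.16],0],[[0.12,0,-0.18],0],[[0.17,0,-0.18],0],[[0.2,0,-0.18],0],[[0.2,0,-0.18],0]]'

```text
clock: 28.47
tool_pos: [0.5654, 0.0293, 0.4017]
eef_rot: [0.775, 0.632, 0.002, -0.001]
contact_force: [0.2, 0.4, -0.9]
opening: 0.592
```

```bash
python3 c.py; python3 - <<'E'
from h import *
im=snapshot("scene"); cv2.imwrite("pics/s21.png",cv2.resize(im[90:250,150:330,::-1],None,fx=3.7,fy=3.7))
im=snapshot("top"); cv2.imwrite("pics/t21.png",cv2.resize(im[120:290,240:420,::-1],None,fx=3.4,fy=3.4))
im=snapshot("wrist");cv2.imwrite("pics/w21.png",im[:,:,::-1])
E
```

```text
[0.5654 0.0293 0.4017] yaw 78.4 pos ang 77.96 rho 0.2345 Ftool [0.5 0.1 0.9] Mtool [ 0.05 -0.08  0.03] 28.4667
```

View pics/s21.png

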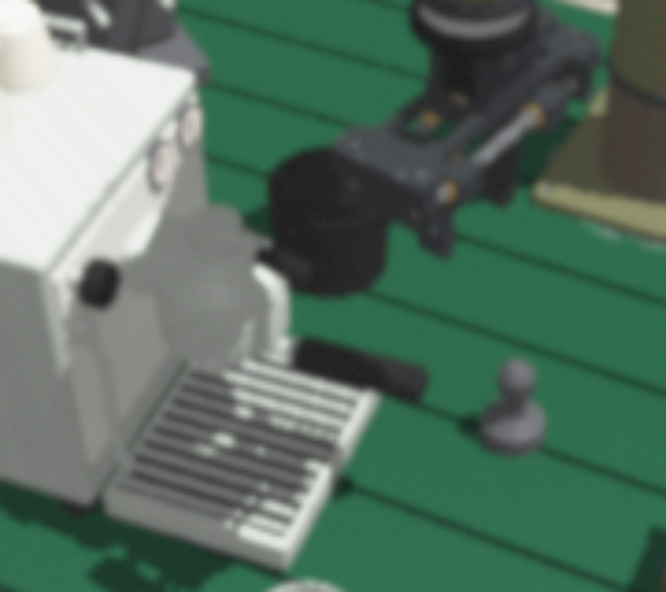

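View pics/t21.png

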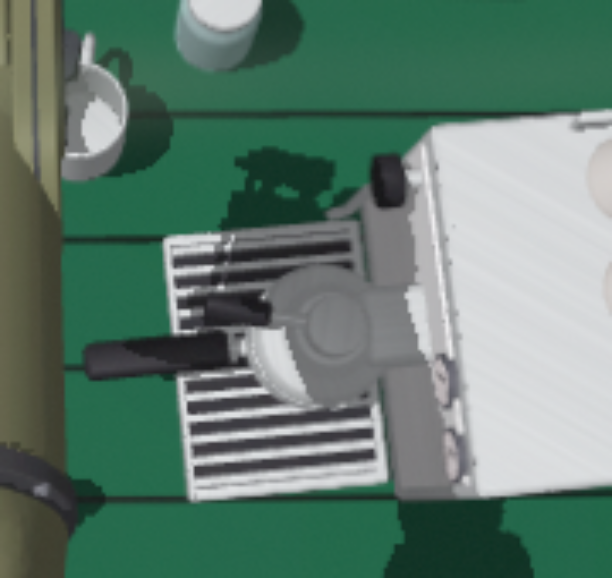

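View pics/w21.png

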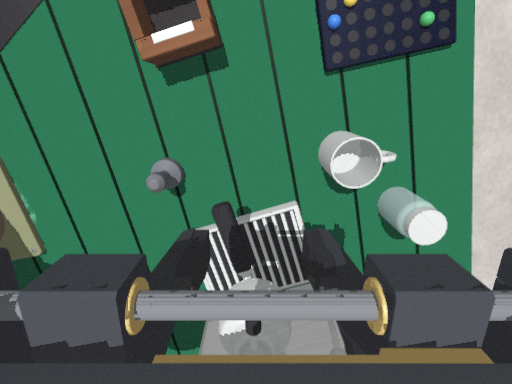

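```bash
python3 - <<'E'
from h import *
q=lambda x,y:(x/3.4+240,y/3.4+120)
def ang(p,o=np.array([.5165,-.2])):
    d=p[:2]-o;return np.hypot(*d).round(4),np.degrees(np.arctan2(d[1],d[0])).round(1)
a,b=atz(q(204,308),.25,"top"),atz(q(270,312),.25,"top");d=a-b
print("paddle",a,ang(a),ang(b),np.degrees(np.arctan2(d[1],d[0])))
a,b=atz(q(88,361),.144,"top"),atz(q(226,349),.144,"top");d=a-b
print("handle",a,ang(a),ang(b),np.degrees(np.arctan2(d[1],d[0])))
for n in("top","scene"):
    for t,z in("paddle_grip",.25),("pf_handle",.144):
        for m in mark_of(t,n)[:1]: p=atz(m["pixel"][::-1],z,n);print(n,t,round(m["p"],2),p.round(3),ang(p))
print(get_state()["clock"])
E
```

```text
paddle [ 0.52817695 -0.11147016  0.25      ] (np.float64(0.0893), np.float64(82.5)) (np.float64(0.0443), np.float64(78.8)) 86.14983027805013
handle [ 0.50205861 -0.03290945  0.144     ] (np.float64(0.1677), np.float64(94.9)) (np.float64(0.0638), np.float64(95.4)) 94.64741430966117
top paddle_grip 0.55 [ 0.528 -0.123  0.25 ] (np.float64(0.0782), np.float64(81.8))
top pf_handle 0.77 [ 0.5   -0.085  0.144] (np.float64(0.1165), np.float64(98.0))
scene pf_handle 0.55 [ 0.502 -0.082  0.144] (np.float64(0.119), np.float64(97.1))
28.8167
```

```bash
python3 - <<'E'
from h import *
for t in("jug","tamper"):
    for m in mark_of(t,"scene")[:1]: print(t,atz(m["pixel"][::-1],0,"scene").round(3))
print(workorder.finish_job()); print(get_state()["clock"])
E
```

```text
jug [ 0.719 -0.014  0.   ]
tamper [0.405 0.015 0.   ]
the job is handed in; nothing more can be done
None
the job is handed in; nothing more can be done
```

I locked the portafilter into the group head with its handle straight out and let go. Then I swung the brew paddle across to its other stop, pulled the arm clear and handed the job in at about 29 s.

**First try at the portafilter:** the bowl drooped in the grip while pressing on the gasket. I lowered the spout onto the drip tray and pressed lightly to tilt the bowl level again. The second insertion and the turn then went through with forces under 10 N.

**Last checks:**
- **Lock:** before I let go, lowering the gripper 5 mm turned its load from 9 N down to 3.5 N up, so the lugs carry the portafilter.
- **Handle:** after release it lies at 94.6–95.4° from its outline in the top picture, against a machine front at about 95°. The network's marks said 97–98°, which disagrees by 2–3°. I trusted the outline because it runs parallel to the tray slats.
- **Paddle:** it stopped hard at about 80.6°, judged from the gripper, where the stop should be at 80°. The push force had risen to 6 N with no further movement. The top picture gives 79–82.5° by its position around the axis. The bar's own direction measured 86°, over a short baseline and not reliable.
- **Jug and tamper:** I never touched them. The last network marks put them 11 and 6 mm from the first scene-camera readings. I put this down to detector scatter, as they stand in the same places in the pictures.

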